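# Set a whistle tube and mouthpiece under the gluing press

### The arm

A 6-joint arm with a two-finger parallel gripper is mounted at the origin on the work surface. World frame = base frame: x ahead of the robot, y to its left, z up, the work surface at z = 0. Lengths are in mm, angles in degrees, forces in N, time in s.
With the tool pointing down it reaches from about 350 to 850 mm from the base axis. Payload 8.1 kg.
Tool frame: the origin (TCP) lies midway between the tips of the shut fingers; the grasp point (between the pads) lies 19 mm behind it; z points along the fingers, y is the line along which they close (so a half turn about z gives the same grasp; the last joint's range is limited). The gripper opens to 85 mm and grips with 20 to 120 N. Pads are 22 mm wide; open, the fingers measure 114 mm over their backs; the gripper's body (76 mm by 85 mm) begins 54 mm behind the grasp point. The pads swing forward as they close: fully open they stand 13 mm farther back than shut.
Start: joints at [-73.476, 7.471, 85.268, -0, 87.261, -4.893], TCP at [219.113, -558.565, 231.292] pointing down, gripper open.
Joint ranges: [-169.43, 169.43], [-51.17, 129.36], [1.28, 143.12], [-76.62, 256.62], [0, 156.53], [-152.29, 152.29]. Speed limits (degrees/s): [136.94, 136.94, 159.86, 180, 180, 180].

### API

Orientations are given as [roll, pitch, yaw] about the fixed x, y, z axes, in that order (R = Rz(yaw) Ry(pitch) Rx(roll)).
In Python, from bench import r gives the robot as it stands. The module is installed in compiled form; this text tells all that it offers.
- The arm moves only by the tool jog_arm, never from a script. Its argument "rows" is a list of rows, each a list of 2 entries, a list of its own where there are three numbers: the shift along the tool's x, y, z in mm, then the turn, a rotation vector about the tool's x, y, z in rad. A call has 1 to 10 rows; each row is the pose to reach, as a shift and turn from the pose commanded when the call began, along the tool's axes at that moment; what a row does not reach only later rows make up. A row lasts 1/10 s, in which the tool goes at most 50 mm and 8.59 degrees, less where a joint would pass 70% of its speed; a pose out of reach is approached as far as the arm can. A call with a gripper value outside its range is refused whole. "grip" is the finger opening in mm, from 0 to 85.4, set as the call begins (left out, the last holds). The fingers move at their own pace and stop on an object; "force" is the grip in N (left out, the last holds). Time passes only in rows, so rows that repeat a pose let the fingers close. It gives the time, the measured TCP pose, the force, the opening and the grip force at its end, in the units of the state.
- r.sense(): the state, without advancing time (a new reading comes with each control period).
- r.snapshot(name): name is "scene" or "top" or "wrist"; returns (picture, depth): 420x560x3 uint8, blue, green, red; 420x560 float32, mm along the optical axis (not along the pixel's ray), 0 where there is no reading.
- r.camera_params(name): a dict with "fx", "fy", "cx", "cy" (pixels), "dist_coeffs" ([k1, k2, p1, p2, k3] as OpenCV has them; the pictures are not rectified), "pose" (4x4, takes a point from camera to world coordinates); the wrist camera has in their place "tool_from_camera" (4x4, takes a point from camera to tool coordinates, whose origin is the TCP and whose axes are the flange's). Camera axes: x right, y down, z forward; pixel columns grow to the right and rows downward; lengths in mm; the calibration is good to about 2 mm. A picture is of the moment at which its call begins: read the wrist's pose just before it. camera_params takes no time and is no camera call.
- r.hand_in(): hands the job in; it is judged then, once.
The state is a dict: "time": time; "joint_pos": joint angles; "qd": joint speeds; "joint_efforts": joint torques, N m; "tool_pos": TCP position; "tcp_rot": TCP orientation; "ft_force": force on the tool from outside, world axes, zero at the start; "wrist_torque": the same for the moment, N m; "finger_gap": finger opening in mm; "grip_force": force on a finger pad.
Only numpy, scipy, OpenCV 4.12 (cv2) and the standard library are available. Lean on these libraries where they do the work, as an engineer would, in place of code of your own. Each camera call takes 0.05 s, during which the arm holds its last target. There are 200 camera calls.

### The job

Raise the press's side lever all the way so that the presser foot lifts, stand the green tube upright in the round pocket below the foot, and set the black mouthpiece centred on the tube, wide end down. Then lower the lever fully home so that the foot holds the stack down. Set the parts down rather than dropping them, keep the lever up while loading, and leave the iron weight and the hardwood punch where they are.

Things in the scene. Friction and masses are not known exactly. Their poses are not given: they have to be found in the camera images.
- press: Grey steel gluing press, fixed. Origin at table height on the vertical axis of pocket and foot; z up, x from the open front (robot side) to the column, y to the lever side. In mm: base plate x -65 to 105, y -65 to 65, top z 22; column x 62 to 102, y -25 to 25, to z 267; head overhanging the pocket x -18 to 102, y -22 to 22, z 210 to 265: load from the front (-x) with a tilted tool.
- pocket (a point): Centre of the pocket floor, 12 mm above the table, axes as the press. The pocket is a round recess 52 mm in diameter and 10 mm deep in the base plate's top (z 22).
- foot: Steel presser foot, a disc 32 mm wide and 10 thick on a 14 mm upright rod below the head, on the pocket axis. Origin: centre of its underside; z up. Underside 134 mm above the table with the lever home and nothing below; each rad of lever lifts it 36 mm (170 at the top). Sprung, gives 12 mm; on a complete stack (top at 138 mm) it is pushed in 4 mm and presses with about 9 N.
- lever (a joint): Lever angle: 0 = fully home (lever down, arm sloping 0.5 rad below level, foot down), 1.0 = fully raised (arm 0.5 rad above level, foot lifted). It turns about the press's x axis and stays where it is left; the handle needs about 3 to 6 N up or down.
- handle (a point): Grip point on the lever's handle, a dark wood bar 20 mm thick and 85 long along the press's x axis, at the free end of a 12 mm steel arm. The bar reaches 33 mm to the front (-x) and 52 to the back of this point (arm 45 back). It moves on a 120 mm circle about pivot: at lever angle q it lies 120 cos(q - 0.5) mm in press y and 120 sin(q - 0.5) mm in z from there.
- pivot (a point): Point on the lever's hinge axis level with the grip point: 25 mm in front (-x), 32 mm to the lever side (+y) of the pocket's axis and 237.5 mm above the table; axes as the press.
- tube: Short green-lacquered tube, open at both ends, 46 mm outer and 36 mm inner diameter, 64 mm long, standing upright on the table, about 120 g. Origin: centre of its lower end; z along its axis, up.
- tube_top (a point): Centre of the tube's upper end, 64 mm above tube.
- mouthpiece: Solid black horn mouthpiece 62 mm tall, round, about 130 g, standing wide end down on the table: straight, 50 mm in diameter up to z 34, tapering to 34 mm at z 50, then straight to the flat top at z 62. Origin: centre of its flat wide end; z up.
- rack: Bystander: fixed steel block with six empty round sockets, 100 x 150 x 45 high. Origin: centre of its underside.
- weight: Bystander: loose squat round iron weight 64 mm in diameter, 56 mm high with a small knob top, 0.8 kg. Origin: centre of its underside.
- punch: Bystander: loose hardwood drift punch lying on the table along its x axis, 149 mm long (x -75 to 74), square 24 mm handle and 16 mm round nose at +x. Origin at its underside.
There are look-alikes about, which are no part of the job. What is shaped like the mouthpiece but purple is not meant.

How it is judged:
By the outcome, as a careful person would: the job done as asked, in the order asked, and still so for the second after the job is handed in, with the robot touching nothing.
It also fails if it takes over 72 s, if anything falls off the work surface, if the arm or the gripper's body presses on something with over 40 N, if the wrist force passes 120 N, or if a joint passes its speed limit or range.

## Working session

There is one attempt and no reset: what is moved stays moved. The work goes in short steps, Python scripts to look and compute and a tool call to move; the robot and the scene stay as the last step left them, time stands still between calls to the robot, and variables do not carry over. Pictures are saved under pics/ and viewed, at most 10 in all, crops included, and the job is handed in when it is done.

Besides the shell and the picture viewer there is one more tool, called after ">>>" by a JSON object that holds its "method" and its "body". jog_arm: Moves the arm, as the interface text tells. Its arguments: {"type":"object","properties":{"rows":{"type":"array"},"grip":{"type":"number"},"force":{"type":"number"}},"required":["rows"]}

```bash
mkdir -p pics; ls; python3 - <<'E'
from bench import r
import cv2,numpy as np
s=r.sense();print(s)
for n in("scene","top"):
    p,d=r.snapshot(n);cv2.imwrite(f"pics/{n}0.png",p);np.save(f"pics/{n}0.npy",d)
    c=r.camera_params(n);print(n,{k:np.round(v,3).tolist() for k,v in c.items()})
c=r.camera_params("wrist");print({k:np.round(v,3).tolist() for k,v in c.items()})
E
```

```text
pics
{'time': 0.0, 'joint_pos': array([-7.34737812e+01,  7.51660767e+00,  8.53293731e+01,  6.00644196e-04,
        8.72626273e+01, -4.89450638e+00]), 'qd': array([ 0.01231886, -0.03826398,  0.00787577, -0.02784513,  0.00662146,
        0.06207191]), 'joint_efforts': array([-9.22652835e-04, -5.69401968e+01, -5.00547087e+01, -3.46228480e-04,
        1.48661417e-02, -2.69019188e-05]), 'tool_pos': array([ 218.97897033, -558.01294715,  230.22791482]), 'tcp_rot': array([-1.79891839e+02, -9.86429633e-03,  2.14206866e+01]), 'ft_force': array([-0.34817345,  0.23038194, -0.81653321]), 'wrist_torque': array([-0.02989336, -0.05029286, -0.01653384]), 'grip_force': 0.0, 'finger_gap': 85.39269379062118}
scene {'fx': 410.73, 'fy': 410.73, 'cx': 284.482, 'cy': 213.154, 'dist_coeffs': [-0.106, 0.0, 0.0, 0.0, 0.0], 'pose': [[-0.639, 0.668, -0.381, 949.628], [0.769, 0.557, -0.312, 355.854], [0.004, -0.493, -0.87, 979.984], [0.0, 0.0, 0.0, 1.0]]}
top {'fx': 489.188, 'fy': 489.188, 'cx': 276.623, 'cy': 209.466, 'dist_coeffs': [-0.109, 0.0, 0.0, 0.0, 0.0], 'pose': [[0.018, -0.998, 0.061, 514.076], [-1.0, -0.018, 0.008, 51.267], [-0.007, -0.061, -0.998, 1438.295], [0.0, 0.0, 0.0, 1.0]]}
{'fx': 352.601, 'fy': 352.601, 'cx': 272.929, 'cy': 206.304, 'dist_coeffs': [0.01, 0.0, 0.0, 0.0, 0.0], 'tool_from_camera': [[0.001, -0.949, -0.316, 80.206], [1.0, 0.0, 0.0, -0.123], [-0.0, -0.316, 0.949, -141.551], [0.0, 0.0, 0.0, 1.0]]}
```

View pics/scene0.png

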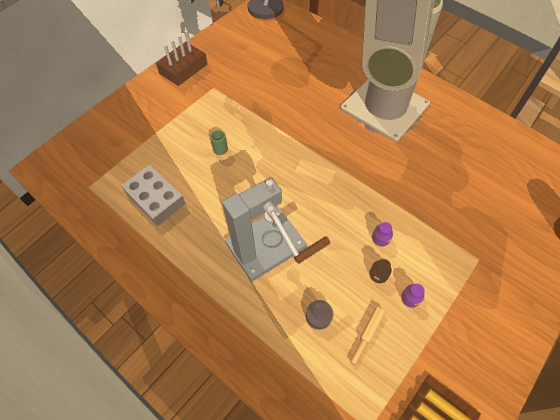

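View pics/top0.png

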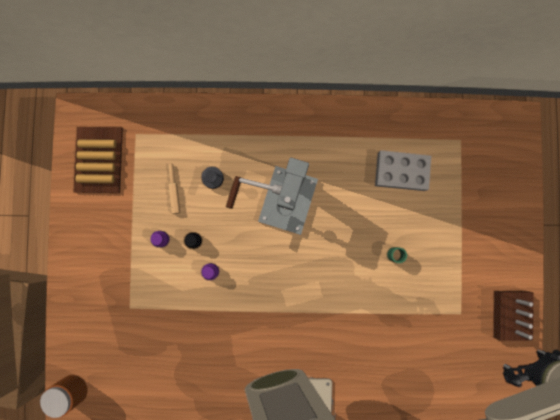

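The scene view shows the press at (265,235) with its lever handle at (313,249). The green tube is at (219,142).

Candidates for the mouthpiece in the scene view:
- Black at (380,270), which matches the description.
- Purple at (383,234) and (413,295), the look-alikes.
- Dark round weight at (319,314).

I choose the black one, at (193,240) in the top view.

```bash
cat > h.py <<'E'
import numpy as np,cv2
from scipy.spatial.transform import Rotation as R
from bench import r
def T_tool(s):
    T=np.eye(4);T[:3,:3]=R.from_euler('xyz',s['tcp_rot'],degrees=True).as_matrix();T[:3,3]=s['tool_pos'];return T
def cam(n,s=None):
    c=r.camera_params(n);K=np.array([[c['fx'],0,c['cx']],[0,c['fy'],c['cy']],[0,0,1]])
    T=np.array(c['pose']) if 'pose' in c else T_tool(s)@np.array(c['tool_from_camera'])
    return K,np.array(c['dist_coeffs']),T
def rays(px,C):
    K,D,T=C
    u=cv2.undistortPoints(np.float64(px).reshape(-1,1,2),K,D).reshape(-1,2)
    return np.c_[u,np.ones(len(u))]@T[:3,:3].T
def onplane(px,z,C):
    d=rays(px,C);o=C[2][:3,3];return o+d*((z-o[2])/d[:,2])[:,None]
def proj(P,C):
    K,D,T=C;Ti=np.linalg.inv(T)
    return cv2.projectPoints(np.float64(P).reshape(-1,1,3),cv2.Rodrigues(Ti[:3,:3])[0],Ti[:3,3],K,D)[0].reshape(-1,2)
def cloud(d,C):
    v,u=np.mgrid[:420,:560];px=np.c_[u.ravel(),v.ravel()]
    return (C[2][:3,3]+rays(px,C)*d.reshape(-1,1)).reshape(420,560,3)
E
python3 - <<'E'
from h import *
for n in("scene","top"):
    C=cam(n);p=cv2.imread(f"pics/{n}0.png");d=np.load(f"pics/{n}0.npy");P=cloud(d,C);hsv=cv2.cvtColor(p,cv2.COLOR_BGR2HSV)
    ok=d>0
    wood=ok&(P[...,0]>300)&(P[...,0]<800)&(abs(P[...,1])<350)
    print(n,'table z',np.percentile(P[...,2][wood],[10,30,50]))
    roi={'scene':{'tube':(219,142),'mp':(380,270),'pA':(383,234),'pB':(413,295),'weight':(319,314),'handle':(313,249),'base':(272,245),'rack':(155,192)},
    'top':{'tube':(397,255),'mp':(193,240),'weight':(212,177),'handle':(233,193),'base':(288,200),'rack':(404,170)}}[n]
    for k,(u,v) in roi.items():
        w=18 if k not in('base','rack') else 55
        b=np.zeros((420,560),bool);b[v-w:v+w,u-w:u+w]=1
        b&=ok&(P[...,2]>8)
        if k=='base':
            b&=(abs(P[...,2]-22)<5)&(hsv[...,1]<90)
        q=P[b]
        if len(q)<5: print(k,len(q));continue
        (c,sz,a)=cv2.minAreaRect(np.float32(q[:,:2]))
        print(k,len(q),'med',np.round(np.median(q,0)),'zmax',q[:,2].max().round(),'rect',np.round(c),np.round(sz),round(a,1))
        t=q[q[:,2]>q[:,2].max()-8];print('   topc',t.mean(0).round(1),len(t))
E
```

```text
scene table z [-0.63184609  0.93616426  2.16856632]
tube 334 med [ 478. -279.   46.] zmax 68.0 rect [ 475. -286.] [46. 46.] 13.9
   topc [ 474.9 -286.    63.7] 84
mp 403 med [516. 303.  46.] zmax 67.0 rect [510. 302.] [49. 45.] 82.9
   topc [505.8 301.9  62.9] 148
pA 357 med [428. 252.  46.] zmax 67.0 rect [420. 252.] [41. 47.] 20.8
   topc [417.7 250.2  62.4] 125
pB 422 med [518. 399.  46.] zmax 68.0 rect [511. 401.] [42. 50.] 23.1
   topc [507.5 399.9  62.7] 143
weight 651 med [696. 254.  37.] zmax 61.0 rect [689. 251.] [64. 63.] 24.0
   topc [689.1 251.1  56.8] 188
handle 535 med [619. 167. 188.] zmax 198.0 rect [593. 144.] [158.  75.] 36.9
   topc [635.4 170.1 191.9] 171
base 1775 med [630.  51.  22.] zmax 27.0 rect [628.  30.] [132. 172.] 73.8
   topc [628.7  43.2  22.4] 1696
rack 2047 med [ 722. -292.   44.] zmax 52.0 rect [ 739. -306.] [218. 207.] 38.6
   topc [ 718.6 -303.5   46. ] 1158
top table z [-1.26933082  1.20690424  3.07232061]
tube 239 med [ 474. -282.   48.] zmax 71.0 rect [ 472. -293.] [101. 102.] 84.2
   topc [ 473.7 -282.7   66. ] 56
mp 282 med [507. 299.  46.] zmax 74.0 rect [507. 307.] [100. 104.] 1.4
   topc [503.8 304.4  68.4] 15
weight 443 med [688. 250.  38.] zmax 188.0 rect [689. 241.] [121. 115.] 86.6
   topc [629.2 184.3 185.1] 2
handle 444 med [653. 176. 189.] zmax 211.0 rect [646. 187.] [109. 115.] 0.8
   topc [658.3 135.  206.4] 22
base 1470 med [606.  34.  23.] zmax 27.0 rect [629.  31.] [130. 170.] 73.5
   topc [615.7  31.7  23.3] 1386
rack 2267 med [ 718. -302.   44.] zmax 57.0 rect [ 729. -314.] [328. 332.] 0.9
   topc [ 720.9 -302.    50.4] 353
```

```bash
cat >> h.py <<'E'
YAW=-16.3;O=np.array([609.3,36.1,0.])
def PR(): return R.from_euler('z',YAW,degrees=True).as_matrix()
def W(p): return O+PR()@np.float64(p)
def Rtilt(head,t):  # tool heading deg, tilt from vertical deg, camera up
    h=np.array([np.cos(np.radians(head)),np.sin(np.radians(head)),0]);Z=np.array([0,0,1.]);a=np.radians(t)
    z=np.sin(a)*h-np.cos(a)*Z;x=np.cos(a)*h+np.sin(a)*Z;return np.c_[x,np.cross(z,x),z]
def Rlever(a): # tool down, turned by a rad about press x
    return R.from_rotvec(a*PR()[:,0]).as_matrix()@Rtilt(YAW,0)
def go(Rt,g,back=0,s=None,tip=19):
    """grasp point g world; prints shift & rotvec from measured pose"""
    s=s or r.sense();T=T_tool(s)
    p=np.float64(g)+Rt[:,2]*(tip-back)
    d=T[:3,:3].T@(p-T[:3,3]);w=R.from_matrix(T[:3,:3].T@Rt).as_rotvec()
    return d.round(1).tolist(),w.round(4).tolist()
def handle(q,x=-32): return W([x,32+120*np.cos(q-.5),237.5+120*np.sin(q-.5)])
E
python3 - <<'E'
from h import *
for n in("scene","top"):
    C=cam(n);p=cv2.imread(f"pics/{n}0.png");d=np.load(f"pics/{n}0.npy");P=cloud(d,C)
    hsv=cv2.cvtColor(p,cv2.COLOR_BGR2HSV)
    L=(P-O)@PR() 
    m=(d>0)&(abs(L[...,2]-182)<22)&(abs(L[...,1]-137)<25)&(abs(L[...,0])<90)&(hsv[...,1]>90)
    q=L[m];print(n,len(q),q.min(0).round(),q.max(0).round(),q.mean(0).round(1),'yaw err',np.degrees(np.polyfit(q[:,0],q[:,1],1)[0]).round(1))
    m=(d>0)&(abs(L[...,2]-265)<5)&(abs(L[...,1])<60)&(L[...,0]<150)&(L[...,0]>-60)
    q=L[m];print('head',len(q),[np.percentile(q[:,i],[2,50,98]).round() for i in range(3)])
# step 1: up and tilt over handle
t=Rlever(-.5)
print(W([0,0,12]),handle(0))
print(go(t,handle(0)+[0,0,0],130))
s=r.sense();T=T_tool(s);print((T[:3,:3].T@np.array([0,0,200])).round(1))
E
```

```text
scene 361 [-58. 127. 176.] [ 27. 147. 194.] [-14.2 138.7 188.9] yaw err 0.1
head 1087 [array([-14.,  50., 100.]), array([-22.,   2.,  23.]), array([261., 266., 269.])]
top 242 [-58. 129. 178.] [ 26. 149. 200.] [-17.9 138.  190.8] yaw err 1.2
head 785 [array([-16.,  43.,  99.]), array([-22.,   0.,  22.]), array([261., 267., 270.])]
[609.3  36.1  12. ] [617.12455048 176.87211047 179.96893537]
([671.6, -581.0, -46.0], [-0.4833, -0.1641, 0.6444])
[   0.    -0.3 -200. ]
```

>>> {"method": "jog_arm", "body": {"rows": [[[20, -20, -45], [0, 0, 0]], [[350, -300, -180], [-0.24, -0.08, 0.32]], [[350, -300, -180], [-0.24, -0.08, 0.32]], [[500, -430, -200], [-0.4833, -0.1641, 0.6444]], [[672, -581, -200], [-0.4833, -0.1641, 0.6444]], [[672, -581, -200], [-0.4833, -0.1641, 0.6444]], [[672, -581, -200], [-0.4833, -0.1641, 0.6444]], [[672, -581, -200], [-0.4833, -0.1641, 0.6444]], [[672, -581, -200], [-0.4833, -0.1641, 0.6444]], [[672, -581, -200], [-0.4833, -0.1641, 0.6444]]]}}

```text
time: 1.1
tool_pos: [414.6, -185.7, 353.6]
tcp_rot: [151.2, -0.0, -16.2]
ft_force: [1.0, -0.9, -0.3]
finger_gap: 85.5
grip_force: 0.0
```

```bash
python3 - <<'E'
from h import *
s=r.sense();print(s['time'],s['tool_pos'],s['joint_pos'].round(1))
print(go(Rlever(-.5),handle(0),130))
E
```

```text
1.1 [ 414.55819995 -185.66701135  353.55691681] [ -8.5 -15.1  98.8 -28.9  99.2  93.8]
([93.1, -438.1, -153.5], [0.0019, -0.0009, 0.0007])
```

>>> {"method": "jog_arm", "body": {"rows": [[[30, -140, -140], [0, 0, 0]], [[30, -140, -140], [0, 0, 0]], [[30, -140, -140], [0, 0, 0]], [[80, -370, -190], [0, 0, 0]], [[80, -370, -190], [0, 0, 0]], [[80, -370, -190], [0, 0, 0]], [[80, -370, -190], [0, 0, 0]], [[93, -438, -153], [0, 0, 0]], [[93, -438, -153], [0, 0, 0]], [[93, -438, -153], [0, 0, 0]]]}}

```text
time: 2.1
tool_pos: [632.3, 226.5, 275.8]
tcp_rot: [151.3, -0.0, -16.3]
ft_force: [1.7, 0.2, 0.7]
finger_gap: 85.2
grip_force: 0.0
```

```bash
python3 - <<'E'
from h import *
s=r.sense();print(s['time'],s['tool_pos'],s['tcp_rot'],s['joint_pos'].round(1))
p,d=r.snapshot("wrist");cv2.imwrite("pics/w1.png",p);np.save("pics/w1.npy",d)
C=cam("wrist",s);P=cloud(d,C);L=(P-O)@PR();hsv=cv2.cvtColor(p,cv2.COLOR_BGR2HSV)
m=(d>0)&(abs(L[...,2]-182)<22)&(abs(L[...,1]-137)<25)&(abs(L[...,0])<90)&(hsv[...,1]>90)
q=L[m];print(len(q),[np.percentile(q[:,i],[1,50,99]).round(1) for i in range(3)])
print(go(Rlever(-.5),handle(0),130));print(go(Rlever(-.5),handle(0),0))
E
```

```text
2.1 [632.30530933 226.53828863 275.77138351] [ 1.51254589e+02 -2.78882404e-02 -1.62753308e+01] [ 26.4  38.4  46.5 -22.8 113.7 126.8]
2979 [array([-58. , -14.8,  24.5]), array([128.1, 140.3, 145.6]), array([177.8, 188.5, 190.9])]
([0.8, 9.3, -11.3], [0.0097, 0.0078, 0.0095])
([1.9, 8.0, 118.7], [0.0097, 0.0078, 0.0095])
```

View pics/w1.png

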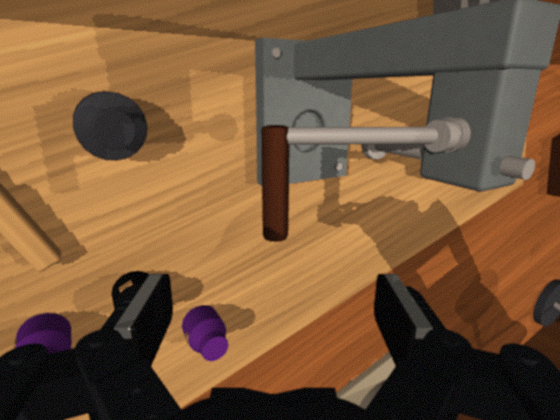

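The wrist view shows the dark handle bar running from (270,130) to (275,238), between the open fingers. The lever arm leads to the press at the right. The black mouthpiece is at (130,288) and the purple pieces are at (205,330) and (45,335).

```bash
python3 - <<'E'
from h import *
for i in range(3):
    s=r.sense();print(s['time'],s['tool_pos'].round(1),s['tcp_rot'].round(2),s['qd'].round(2))
print(Rlever(-.5)[:,2]*(-111)+handle(0)); print(R.from_matrix(Rlever(-.5)).as_euler('xyz',True))
print(go(Rlever(-.5),handle(0),0)); print(go(Rlever(-.5),handle(0),20))
E
```

```text
2.15 [631.8 230.7 263. ] [150.8    0.65 -16.04] [-1.37 -2.17 13.83  0.69 -1.58 -3.37]
2.15 [631.8 230.7 263. ] [150.8    0.65 -16.04] [-1.37 -2.17 13.83  0.69 -1.58 -3.37]
2.15 [631.8 230.7 263. ] [150.8    0.65 -16.04] [-1.37 -2.17 13.83  0.69 -1.58 -3.37]
[632.06057595 227.94933424 277.38059974]
[151.35211024   0.         -16.3       ]
([1.9, 8.0, 118.7], [0.0097, 0.0078, 0.0095])
([1.7, 8.2, 98.7], [0.0097, 0.0078, 0.0095])
```

>>> {"method": "jog_arm", "body": {"rows": [[[0, 0, 0], [0, 0, 0]], [[0, 0, 0], [0, 0, 0]], [[0, 0, 0], [0, 0, 0]]]}}

```text
time: 2.45
tool_pos: [632.4, 224.2, 280.8]
tcp_rot: [151.4, -0.3, -16.4]
ft_force: [0.3, 0.1, 0.9]
finger_gap: 85.7
grip_force: 0.0
```

```bash
python3 - <<'E'
from h import *
s=r.sense();print(s['time'],s['tool_pos'].round(1),s['tcp_rot'].round(2),s['qd'].round(2))
print(go(Rlever(-.5),handle(0),0))
E
```

```text
2.45 [632.4 224.2 280.8] [151.43  -0.27 -16.35] [-0.22 -1.6  -0.02  0.2  -0.14 -0.  ]
([-1.8, -4.6, 131.3], [-0.0014, -0.0036, -0.0031])
```

>>> {"method": "jog_arm", "body": {"rows": [[[0, 0, 10], [0, 0, 0]], [[0, 0, 30], [0, 0, 0]], [[0, 0, 55], [0, 0, 0]], [[0, 0, 80], [0, 0, 0]], [[0, 0, 100], [0, 0, 0]], [[0, 0, 113], [0, 0, 0]], [[0, 0, 120], [0, 0, 0]], [[0, 0, 124], [0, 0, 0]], [[0, 0, 124], [0, 0, 0]], [[0, 0, 124], [0, 0, 0]]]}}

```text
time: 3.45
tool_pos: [615.7, 168.1, 169.8]
tcp_rot: [151.3, -0.1, -16.3]
ft_force: [-0.2, 0.6, -0.1]
finger_gap: 85.1
grip_force: 0.0
```

```bash
python3 - <<'E'
from h import *
s=r.sense();print(s['time'],s['tool_pos'].round(1),s['tcp_rot'].round(2),s['qd'].round(2))
print(go(Rlever(-.5),handle(0),0))
E
```

```text
3.45 [615.7 168.1 169.8] [ 1.5133e+02 -1.3000e-01 -1.6290e+01] [ 0.27  0.4  -0.26 -0.02 -0.05 -0.02]
([-1.1, -2.9, 5.9], [0.0003, -0.0021, -0.0008])
```

>>> {"method": "jog_arm", "body": {"rows": [[[-1, -2, 4], [0, 0, 0]], [[-1, -3, 7], [0, 0, 0]], [[-1, -3, 7], [0, 0, 0]], [[-1, -3, 7], [0, 0, 0]]]}}

```text
time: 3.85
tool_pos: [613.9, 167.3, 160.9]
tcp_rot: [151.3, -0.0, -16.3]
ft_force: [0.5, 0.1, 0.7]
finger_gap: 85.0
grip_force: 0.0
```

>>> {"method": "jog_arm", "body": {"rows": [[[0, 0, 0], [0, 0, 0]], [[0, 0, 0], [0, 0, 0]], [[0, 0, 0], [0, 0, 0]], [[0, 0, 0], [0, 0, 0]], [[0, 0, 0], [0, 0, 0]], [[0, 0, 0], [0, 0, 0]]], "grip": 10, "force": 50}}

```text
time: 4.45
tool_pos: [613.6, 165.3, 162.2]
tcp_rot: [151.1, -0.0, -16.4]
ft_force: [-4.5, -7.5, 5.6]
finger_gap: 18.9
grip_force: 48.8
```

```bash
python3 - <<'E'
from h import *
s=r.sense();print(s['time'],s['tool_pos'].round(1),s['tcp_rot'].round(2),s['finger_gap'],s['grip_force'],s['ft_force'])
print(go(Rlever(-.5),handle(0),0))
T=T_tool(s)
# arc relative to current pose: rows
g0=handle(0)
for q in np.arange(.1,1.06,.1):
    Rt=Rlever(-.5+q); off=Rlever(-.5).T@(T[:3,3]-g0)
    p=handle(q)+Rt@off
    print(round(q,2),(T[:3,:3].T@(p-T[:3,3])).round(1).tolist(), R.from_matrix(T[:3,:3].T@(R.from_rotvec(q*PR()[:,0]).as_matrix()@T[:3,:3])).as_rotvec().round(3).tolist())
E
```

```text
4.45 [613.6 165.3 162.2] [ 1.5107e+02 -4.0000e-02 -1.6410e+01] 18.878602093788718 48.76739501953125 [-4.51106476 -7.47456902  5.5549062 ]
([0.2, -2.1, -2.4], [0.005, 0.0004, -0.0021])
0.1 [-0.0, -1.5, -11.9] [0.1, -0.0, -0.0]
0.2 [-0.0, -1.8, -23.9] [0.2, -0.0, -0.0]
0.3 [-0.0, -0.9, -35.8] [0.3, -0.001, -0.0]
0.4 [-0.0, 1.2, -47.6] [0.4, -0.001, -0.0]
0.5 [-0.0, 4.5, -59.1] [0.5, -0.001, -0.0]
0.6 [-0.0, 8.9, -70.3] [0.6, -0.001, -0.0]
0.7 [-0.0, 14.4, -80.9] [0.7, -0.001, -0.0]
0.8 [0.0, 20.9, -91.0] [0.8, -0.002, -0.0]
0.9 [0.0, 28.4, -100.3] [0.9, -0.002, -0.0]
1.0 [0.0, 36.8, -108.8] [1.0, -0.002, -0.0]
```

>>> {"method": "jog_arm", "body": {"rows": [[[0, -0.9, -6], [0.05, 0, 0]], [[0, -1.5, -11.9], [0.1, 0, 0]], [[0, -1.8, -18], [0.15, 0, 0]], [[0, -1.8, -23.9], [0.2, 0, 0]], [[0, -1.5, -30], [0.25, 0, 0]], [[0, -0.9, -35.8], [0.3, 0, 0]], [[0, 0, -41.7], [0.35, 0, 0]], [[0, 1.2, -47.6], [0.4, 0, 0]], [[0, 2.7, -53.4], [0.45, 0, 0]], [[0, 4.5, -59.1], [0.5, 0, 0]]]}}

```text
time: 5.45
tool_pos: [620.4, 188.8, 214.8]
tcp_rot: [179.8, -0.0, -16.4]
ft_force: [-2.4, -6.3, -1.2]
finger_gap: 18.4
grip_force: 49.4
```

```bash
python3 - <<'E'
from h import *
s=r.sense();print(s['time'],s['finger_gap'],s['ft_force'])
p=(T_tool(s)@np.array([0,0,-19,1]))[:3];l=PR().T@(p-O);print(l,np.arctan2(l[2]-237.5,l[1]-32)+.5,np.hypot(l[2]-237.5,l[1]-32))
T=T_tool(s)
for q in np.arange(.1,.56,.05):
    print(round(q,2),(T[:3,:3].T@(handle(.5+q)-handle(.5))+T[:3,:3].T@(R.from_rotvec(q*PR()[:,0]).as_matrix()-np.eye(3))@(T[:3,2]*19)).round(1).tolist())
E
```

```text
5.45 18.37800754567208 [-2.37647914 -6.33030571 -1.23981471]
[-32.23950968 149.67567782 233.76587233] 0.4682782785329284 117.73490926320022
0.1 [-0.0, -1.3, -12.1]
0.15 [-0.0, -1.4, -18.1]
0.2 [0.0, -1.3, -24.2]
0.25 [0.0, -0.9, -30.3]
0.3 [0.0, -0.1, -36.3]
0.35 [0.0, 0.9, -42.3]
0.4 [0.0, 2.2, -48.2]
0.45 [0.0, 3.8, -54.1]
0.5 [0.0, 5.8, -59.8]
0.55 [0.0, 8.0, -65.5]
```

Forces are small, so I'll continue to the top stop with a slight overrun.

>>> {"method": "jog_arm", "body": {"rows": [[[0, -0.9, -6], [0.05, 0, 0]], [[0, -1.3, -12.1], [0.1, 0, 0]], [[0, -1.4, -18.1], [0.15, 0, 0]], [[0, -1.3, -24.2], [0.2, 0, 0]], [[0, -0.9, -30.3], [0.25, 0, 0]], [[0, -0.1, -36.3], [0.3, 0, 0]], [[0, 0.9, -42.3], [0.35, 0, 0]], [[0, 2.2, -48.2], [0.4, 0, 0]], [[0, 3.8, -54.1], [0.45, 0, 0]], [[0, 5.8, -59.8], [0.5, 0, 0]]]}}

```text
time: 6.45
tool_pos: [619.3, 185.0, 275.2]
tcp_rot: [-151.3, -0.1, -16.3]
ft_force: [1.2, 1.1, -1.9]
finger_gap: 18.7
grip_force: 49.5
```

>>> {"method": "jog_arm", "body": {"rows": [[[0, 1.5, -3], [0.03, 0, 0]], [[0, 2, -4.5], [0.04, 0, 0]], [[0, 2, -4.5], [0.04, 0, 0]], [[0, 2, -4.5], [0.04, 0, 0]]]}}

```text
time: 6.85
tool_pos: [618.9, 184.7, 277.4]
tcp_rot: [-148.9, -0.1, -16.3]
ft_force: [17.3, 21.5, -12.0]
finger_gap: 18.3
grip_force: 50.8
```

```bash
python3 - <<'E'
from h import *
s=r.sense();print(s['time'],s['finger_gap'],s['ft_force'])
p=(T_tool(s)@np.array([0,0,-19,1]))[:3];l=PR().T@(p-O);print(l,np.arctan2(l[2]-237.5,l[1]-32)+.5,np.hypot(l[2]-237.5,l[1]-32),handle(1))
E
```

```text
6.85 18.27543570193583 [ 17.25100463  21.52262781 -11.95510557]
[-32.5409467  135.48512818 293.64963048] 0.9971336300348581 117.73679440744759 [617.12455048 176.87211047 295.03106463]
```

>>> {"method": "jog_arm", "body": {"rows": [[[0, -1.5, 3], [-0.02, 0, 0]], [[0, -1.5, 3], [-0.02, 0, 0]], [[0, -1.5, 3], [-0.02, 0, 0]], [[0, -1.5, 3], [-0.02, 0, 0]], [[0, -1.5, 3], [-0.02, 0, 0]]], "grip": 85}}

```text
time: 7.35
tool_pos: [619.0, 183.8, 276.3]
tcp_rot: [-150.3, -0.1, -16.3]
ft_force: [0.6, -0.7, 0.5]
finger_gap: 84.7
grip_force: 0.0
```

```bash
python3 - <<'E'
from h import *
from scipy.optimize import least_squares
s=r.sense();print(s['time'],s['finger_gap'],s['tool_pos'],s['joint_pos'].round(2).tolist(),s['tcp_rot'].round(2).tolist())
D=[([-73.476,7.471,85.268],[219.113,-558.565,231.292],[180,0,21.4]),
([-8.5,-15.1,98.8],[414.56,-185.67,353.56],[151.2,0,-16.2]),
([26.4,38.4,46.5],[632.3,226.5,275.8],[151.25,0,-16.3]),
(s['joint_pos'][:3],s['tool_pos'],s['tcp_rot'])]
def f(x):
    a1,d1,L2,L4,dt=x;o=[]
    for q,p,e in D:
        q=np.radians(q);w=np.array(p)-dt*R.from_euler('xyz',e,degrees=True).as_matrix()[:,2]
        h=a1+L2*np.sin(q[1])+L4*np.sin(q[1]+q[2]);z=d1+L2*np.cos(q[1])+L4*np.cos(q[1]+q[2])
        o+=[h*np.cos(q[0])-w[0],h*np.sin(q[0])-w[1],z-w[2]]
    return o
S=least_squares(f,[50,350,400,400,220]);print(S.x.round(1),np.round(S.fun,1))
E
```

```text
7.35 84.65008491032478 [618.99165057 183.8005241  276.3324371 ] [-4.13, 2.59, 90.74, 29.36, 81.02, 98.96] [-150.28, -0.07, -16.32]
[ -2.3 238.2 358.9 556.4 334. ] [-48.4 -16.8   2.2  -7.2 -36.4  -0.5  16.7 -36.2   0.3  -4.2 -66.   -2. ]
```

```bash
cat > kin.py <<'E'
from h import *
from scipy.optimize import least_squares
def wr(x,q):
    a1,d1,L2,L4,dt,b=x
    h=a1+L2*np.sin(q[1])+L4*np.sin(q[1]+q[2]);z=d1+L2*np.cos(q[1])+L4*np.cos(q[1]+q[2])
    return np.array([h*np.cos(q[0])-b*np.sin(q[0]),h*np.sin(q[0])+b*np.cos(q[0]),z])
def fit():
    s=r.sense()
    D=[([-73.476,7.471,85.268],[219.113,-558.565,231.292],[180,0,21.4]),
    ([-8.5,-15.1,98.8],[414.56,-185.67,353.56],[151.2,0,-16.2]),
    ([26.4,38.4,46.5],[632.3,226.5,275.8],[151.25,0,-16.3]),
    ([-4.13,2.59,90.74],[619,183.8,276.3],[-150.28,-.07,-16.32]),(s['joint_pos'][:3],s['tool_pos'],s['tcp_rot'])]
    f=lambda x:np.concatenate([wr(x,np.radians(q))+x[4]*R.from_euler('xyz',e,degrees=True).as_matrix()[:,2]-p for q,p,e in D])
    S=least_squares(f,[50,350,400,400,220,50]);return S.x,S.fun
def fk(x,q):
    z=lambda a:R.from_euler('z',a).as_matrix();y=lambda a:R.from_euler('y',a).as_matrix()
    Rt=z(q[0])@y(q[1]+q[2])@z(q[3])@y(q[4])@z(q[5])
    return Rt,wr(x,q)+Rt[:,2]*x[4]
LO=np.radians([-169.43,-51.17,1.28,-76.62,0,-152.29]);HI=np.radians([169.43,129.36,143.12,256.62,156.53,152.29])
def ik(x,Rt,p,q0):
    M=R.from_euler('z',OFF,degrees=True).as_matrix()
    def f(q):
        A,t=fk(x,q);return np.r_[(t-p)/100,R.from_matrix((A@M).T@Rt).as_rotvec()]
    S=least_squares(f,np.clip(q0,LO+1e-3,HI-1e-3),bounds=(LO,HI));return np.degrees(S.x),np.abs(S.fun).max()
OFF=0
E
python3 - <<'E'
import kin;from kin import *
x,f=fit();print(x.round(1),np.round(f,1))
s=r.sense();q=np.radians(s['joint_pos']);A,t=fk(x,q)
d=A.T@T_tool(s)[:3,:3];print(d.round(2),t-s['tool_pos'])
kin.OFF=R.from_matrix(d).as_euler('ZYX',degrees=True)[0];print(kin.OFF)
for nm,hd,g in [('tube-16',-16.3,(475,-286,42)),('tube-31',-31,(475,-286,42)),('tube-50',-50,(475,-286,42)),('pocket',-16.3,W([0,0,52])),('pocket0',0,W([0,0,52])),('mp-25',-25,(506,302,26)),('stack',-16.3,W([0,0,106])),('view',-16.3,W([-120,0,150]))]:
  for t in (60,50):
    Rt=Rtilt(hd,t)
    b=min((ik(x,Rt,np.array(g)+Rt[:,2]*19,np.radians(q0)) for q0 in ([0,0,95,0,30,90],[20,10,90,-40,60,90],[-20,10,90,40,60,90])),key=lambda v:v[1])
    print(nm,t,b[0].round(0),b[1].round(3))
E
```

```text
[  0.9 253.8 369.1 552.9 361.6  51.3] [ 1.1 -3.2  0.4 -6.2  2.   0.3 -4.5 -0.3 -0.7  3.5 -1.7  0.   3.5 -1.7
 -0.1]
[[ 0. -1.  0.]
 [ 1.  0.  0.]
 [-0.  0.  1.]] [ 3.53973017 -1.69113304 -0.05761549]
89.99999999999997
tube-16 60 [-63. -11. 143.  78.  46. -20.] 0.184
tube-16 50 [-54. -18. 143.  60.  34.   5.] 0.089
tube-31 60 [-40. -21. 143.  20.  18.  64.] 0.32
tube-31 50 [-40. -21. 143.  18.  19.  67.] 0.169
tube-50 60 [-27. -19. 143. -49.  21. 152.] 0.27
tube-50 50 [-27. -19. 143. -48.  21. 152.] 0.111
pocket 60 [  1. -14. 141. -53.   8. 152.] 0.195
pocket 50 [  5. -12. 137. -49.  16. 152.] 0.081
pocket0 60 [ -1. -15. 143. -33.   0. 122.] 0.143
pocket0 50 [ -3. -15. 142.  41.   3.  48.] 0.0
mp-25 60 [ 34.  -6. 129. -32.  32. 152.] 0.481
mp-25 50 [ 34.  -3. 125. -28.  37. 152.] 0.375
stack 60 [  4. -21. 141. -52.  13. 152.] 0.135
stack 50 [  7. -18. 137. -49.  22. 152.] 0.032
view 60 [ 22. -36. 143. -45.  45. 152.] 0.235
view 50 [ 21. -37. 143. -43.  46. 152.] 0.082
```

```bash
cat > scan.py <<'E'
import kin;from kin import *
kin.OFF=90
x,f=fit()
def Rd(h,t,down): 
    A=Rtilt(h,t);return A@np.diag([-1,-1,1]) if down else A
def best(Rt,p):
    return min((ik(x,Rt,p,np.radians(q0)) for q0 in ([0,0,95,0,30,0],[20,10,90,-40,60,0],[-20,10,90,40,60,-40])),key=lambda v:v[1])
E
python3 - <<'E'
from scan import *
for nm,g,ts,hs in [('tube',(475,-286,42),(35,40,45),(-60,-45,-30,-15)),('pocket',W([0,0,54]),(35,40,45),(-30,-16,0,15)),('mp',(506,302,24),(45,50,55),(-45,-25,75,95)),('stack',W([0,0,104]),(45,50,55),(-30,-16,0,15))]:
  for t in ts:
    for h in hs:
      for dn in (0,1):
        Rt=Rd(h,t,dn);b=best(Rt,np.array(g)+Rt[:,2]*19)
        if b[1]<.05: print(nm,t,h,'dn' if dn else 'up',b[0].round(0),b[1].round(3))
E
```

```text
tube 35 -60 up [-25. -13. 134. -36.  34. 152.] 0.0
tube 35 -60 dn [-25. -13. 134. -36.  34. -28.] 0.0
tube 35 -45 up [-32. -18. 139. -18.  26. 117.] 0.0
tube 35 -45 dn [-32. -18. 139. -18.  26. -63.] 0.0
tube 35 -30 up [-40. -20. 140.  13.  26.  70.] 0.0
tube 35 -30 dn [ -40.  -20.  140.   13.   26. -110.] 0.0
tube 35 -15 up [-47. -17. 138.  34.  33.  33.] 0.0
tube 35 -15 dn [ -47.  -17.  138.   34.   33. -147.] 0.0
tube 40 -60 up [-25. -15. 137. -39.  30. 152.] 0.045
tube 40 -60 dn [-22. -14. 137. -48.  32. -16.] 0.0
tube 40 -45 up [-31. -20. 142. -27.  21. 126.] 0.0
tube 40 -45 dn [-31. -20. 142. -27.  21. -54.] 0.0
tube 40 -30 up [-40. -22. 143.  18.  21.  65.] 0.019
tube 40 -30 dn [ -40.  -22.  143.   18.   21. -115.] 0.019
tube 40 -15 up [-50. -19. 142.  45.  31.  21.] 0.0
tube 40 -15 dn [ -48.  -20.  141.   40.   30. -152.] 0.024
tube 45 -60 dn [-20. -14. 140. -61.  31.  -2.] 0.0
tube 45 -45 up [-29. -20. 143. -39.  20. 140.] 0.048
tube 45 -45 dn [-29. -20. 143. -39.  20. -40.] 0.048
tube 45 -15 up [-52. -19. 143.  54.  32.  11.] 0.036
pocket 35 -30 up [  9.  -3. 124. -34.  37.
[... 2023 characters left out ...]
0
stack 45 15 dn [ -12.  -19.  136.   44.   27. -150.] 0.0
stack 50 -30 dn [ 17.  -9. 131. -65.  38.   3.] 0.0
stack 50 -16 up [  7. -17. 137. -49.  21. 152.] 0.031
stack 50 -16 dn [  9. -17. 138. -59.  22. -17.] 0.0
stack 50 0 up [ -3. -22. 141.  10.  11.  78.] 0.0
stack 50 0 dn [  -3.  -22.  141.   10.   11. -102.] 0.0
stack 50 15 up [-13. -20. 140.  59.  25.  15.] 0.0
stack 50 15 dn [ -11.  -20.  139.   48.   23. -152.] 0.042
stack 55 -30 dn [ 18.  -8. 133. -76.  39.  15.] 0.0
stack 55 -16 dn [ 10. -17. 140. -77.  22.   2.] 0.01
stack 55 0 up [ -2. -22. 143.  13.   6.  75.] 0.036
stack 55 0 dn [  -2.  -22.  143.   13.    6. -105.] 0.036
stack 55 15 up [-15. -21. 143.  76.  25.  -3.] 0.003
```

>>> {"method": "jog_arm", "body": {"rows": [[[0, 0, -15], [0, 0, 0]], [[0, 0, -45], [0, 0, 0]], [[0, 0, -80], [0, 0, 0]], [[0, 0, -110], [0, 0, 0]], [[0, 0, -130], [0, 0, 0]], [[0, 0, -130], [0, 0, 0]]]}}

```text
time: 7.95
tool_pos: [601.7, 120.6, 394.0]
tcp_rot: [-150.2, -0.5, -16.4]
ft_force: [1.0, 0.3, -0.1]
finger_gap: 85.3
grip_force: 0.0
```

```bash
python3 - <<'E'
from h import *
s=r.sense();print(s['time'],s['tool_pos'],s['joint_pos'].round(1).tolist())
print(go(Rtilt(45,0),(500,-130,330),0))
p,d=r.snapshot("scene");cv2.imwrite("pics/s2.png",p[150:300,170:360].repeat(3,0).repeat(3,1))
C=cam("scene");P=cloud(d,C);L=(P-O)@PR();hsv=cv2.cvtColor(p,cv2.COLOR_BGR2HSV)
m=(d>0)&(L[...,2]>150)&(abs(L[...,1]-140)<40)&(L[...,0]>-70)&(L[...,0]<40)&(hsv[...,1]>120)
q=L[m];print(len(q),np.median(q,0))
E
```

```text
7.95 [601.71962936 120.62001864 393.96123952] [-10.8, -1.2, 82.5, 29.7, 94.5, 99.0]
([-27.4, 274.7, -61.8], [-0.464, -0.285, -1.0445])
520 [-19.95321689 137.22749547 304.0946956 ]
```

View pics/s2.png

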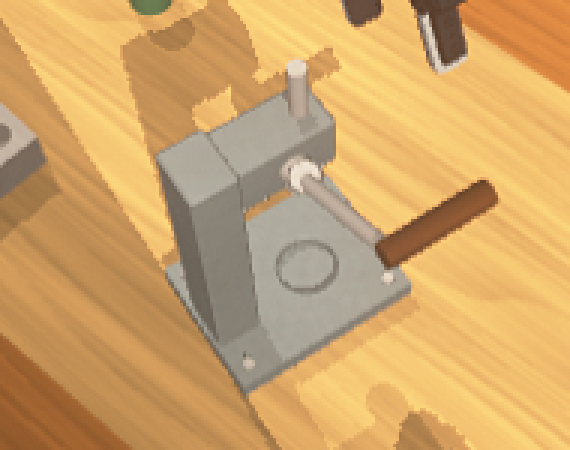

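The scene crop shows the lever arm raised with the handle at (437,222), above level. The rod stands high out of the head at (297,90). The pocket ring is at (307,267) and is empty.

>>> {"method": "jog_arm", "body": {"rows": [[[-45, 10, -10], [0, 0, 0]], [[-90, 30, -25], [0, 0, 0]], [[-110, 75, -40], [-0.06, -0.04, -0.13]], [[-110, 120, -50], [-0.12, -0.07, -0.26]], [[-100, 165, -60], [-0.18, -0.11, -0.4]], [[-85, 205, -62], [-0.23, -0.145, -0.53]], [[-70, 240, -62], [-0.29, -0.18, -0.66]], [[-45, 265, -62], [-0.35, -0.215, -0.79]], [[-30, 274, -62], [-0.41, -0.25, -0.92]], [[-27, 275, -62], [-0.464, -0.285, -1.0445]]]}}

```text
time: 9.0
tool_pos: [499.3, -129.6, 303.3]
tcp_rot: [-179.6, 0.4, 45.4]
ft_force: [-0.4, 0.3, -0.4]
finger_gap: 85.4
grip_force: 0.0
```

```bash
python3 - <<'E'
from scan import *
s=r.sense();print(s['time'],s['tool_pos'],s['tcp_rot'],s['joint_pos'].round(1).tolist())
print(go(Rd(-45,40,1),(475,-286,42),100))
E
```

```text
9.0 [ 499.26085968 -129.61234078  303.32924182] [-179.55028288    0.44782808   45.37243924] [-20.1, -6.1, 91.5, -0.2, 95.2, 24.5]
([-126.4, 42.1, 199.9], [-0.5558, -0.5476, -1.4905])
```

>>> {"method": "jog_arm", "body": {"rows": [[[-10, 4, 15], [-0.046, -0.045, -0.124]], [[-25, 8, 40], [-0.093, -0.091, -0.248]], [[-40, 13, 62], [-0.139, -0.137, -0.372]], [[-54, 18, 84], [-0.185, -0.183, -0.497]], [[-67, 22, 105], [-0.232, -0.228, -0.621]], [[-80, 26, 125], [-0.278, -0.274, -0.745]], [[-92, 30, 145], [-0.324, -0.319, -0.87]], [[-103, 34, 163], [-0.37, -0.365, -0.994]], [[-113, 38, 179], [-0.417, -0.411, -1.118]], [[-120, 40, 190], [-0.463, -0.456, -1.242]]]}}

```text
time: 10.0
tool_pos: [440.0, -240.8, 113.5]
tcp_rot: [174.7, 34.1, 117.6]
ft_force: [-0.7, -0.0, -0.8]
finger_gap: 85.5
grip_force: 0.0
```

```bash
python3 - <<'E'
from scan import *
s=r.sense();print(s['time'],s['tool_pos'],s['tcp_rot'],s['joint_pos'].round(1).tolist())
print(go(Rd(-45,40,1),(475,-286,42),100))
E
```

```text
10.0 [ 440.03928816 -240.782807    113.46410014] [174.70016609  34.06351099 117.5663033 ] [-22.6, -31.1, 138.0, -23.9, 45.1, -39.0]
([-0.2, -6.6, 10.9], [-0.0914, -0.0914, -0.2472])
```

>>> {"method": "jog_arm", "body": {"rows": [[[0, -3, 5], [-0.04, -0.04, -0.12]], [[0, -6, 9], [-0.08, -0.08, -0.22]], [[0, -6.6, 10.9], [-0.0914, -0.0914, -0.2472]], [[0, -6.6, 10.9], [-0.0914, -0.0914, -0.2472]], [[0, -6.6, 10.9], [-0.0914, -0.0914, -0.2472]], [[0, -6.6, 10.9], [-0.0914, -0.0914, -0.2472]]]}}

```text
time: 10.6
tool_pos: [449.0, -252.5, 108.7]
tcp_rot: [-180.0, 39.5, 134.5]
ft_force: [0.3, 0.2, -0.4]
finger_gap: 85.2
grip_force: 0.0
```

```bash
python3 - <<'E'
from scan import *
s=r.sense();print(s['time'],s['tool_pos'],s['tcp_rot'],s['joint_pos'].round(1).tolist())
p,d=r.snapshot("wrist");cv2.imwrite("pics/w2.png",p)
C=cam("wrist",s);P=cloud(d,C);hsv=cv2.cvtColor(p,cv2.COLOR_BGR2HSV)
g=(d>0)&(hsv[...,0]>40)&(hsv[...,0]<95)&(hsv[...,1]>60)&(np.hypot(P[...,0]-475,P[...,1]+286)<50)
q=P[g];print(len(q),[np.percentile(q[:,i],[1,50,99]).round(1) for i in range(3)])
w=q[(q[:,2]>15)&(q[:,2]<58)]
from scipy.optimize import least_squares
S=least_squares(lambda c:np.hypot(w[:,0]-c[0],w[:,1]-c[1])-23,[475,-286],loss='soft_l1');print('axis',S.x,np.sqrt(np.mean(S.fun**2)))
cx,cy=S.x
print(go(Rd(-45,40,1),(cx,cy,42),100),go(Rd(-45,40,1),(cx,cy,42),0))
E
```

```text
10.6 [ 449.01898888 -252.45154228  108.70784751] [-179.98482373   39.50879467  134.45144986] [-26.7, -35.1, 143.1, -20.6, 35.8, -58.2]
6967 [array([449.7, 461.9, 490.9]), array([-305.7, -274.5, -264.4]), array([ 1.9, 45. , 63.3])]
axis [ 472.67361126 -287.44658502] 2.317113016263589
([11.1, -8.1, -3.1], [-0.0063, -0.0085, -0.0071]) ([10.2, -7.5, 96.9], [-0.0063, -0.0085, -0.0071])
```

View pics/w2.png

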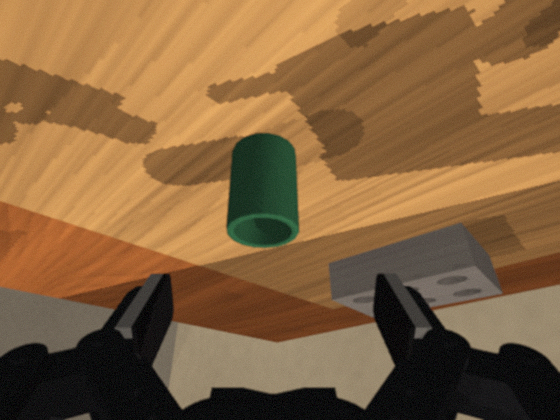

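The wrist view (camera below the tool) shows the green tube standing at (264,190), with its open top end at (263,230), centred between the fingers. The rack is at the right, at (415,265).

```bash
python3 - <<'E'
from scan import *
s=r.sense();print(s['time'],s['tool_pos'],s['qd'].round(1))
for b in (70,35,0): 
    Rt=Rd(-45,35,1);print(b,go(Rt,(473.5,-286.5,42),b), best(Rt,np.array((473.5,-286.5,42))+Rt[:,2]*(19-b))[0].round(0))
E
```

```text
10.65 [ 449.04138477 -252.43022093  108.70104837] [-0.1 -0.  -0.  -0.  -0.1 -0.3]
70 ([6.4, -6.7, 27.0], [-0.006, 0.0788, -0.0074]) [-30. -30. 141. -14.  36. -66.]
35 ([9.2, -6.5, 61.9], [-0.006, 0.0788, -0.0074]) [-31. -23. 139. -16.  30. -65.]
0 ([12.0, -6.3, 96.8], [-0.006, 0.0788, -0.0074]) [-32. -16. 138. -18.  25. -63.]
```

>>> {"method": "jog_arm", "body": {"rows": [[[3, -3, 8], [0, 0.03, 0]], [[6, -6, 20], [-0.006, 0.06, -0.007]], [[8, -6.5, 35], [-0.006, 0.0788, -0.0074]], [[9, -6.5, 47], [-0.006, 0.0788, -0.0074]], [[9, -6.5, 52], [-0.006, 0.0788, -0.0074]], [[9, -6.5, 52], [-0.006, 0.0788, -0.0074]], [[9, -6.5, 52], [-0.006, 0.0788, -0.0074]]]}}

```text
time: 11.35
tool_pos: [463.0, -275.9, 63.8]
tcp_rot: [180.0, 35.1, 135.0]
ft_force: [-0.4, 0.6, -0.5]
finger_gap: 85.0
grip_force: 0.0
```

```bash
python3 - <<'E'
from scan import *
s=r.sense();print(s['time'],s['tool_pos'],s['qd'].round(1),s['joint_pos'].round(1))
p,d=r.snapshot("wrist")
C=cam("wrist",s);P=cloud(d,C);hsv=cv2.cvtColor(p,cv2.COLOR_BGR2HSV)
g=(d>0)&(hsv[...,0]>40)&(hsv[...,0]<95)&(hsv[...,1]>60)&(np.hypot(P[...,0]-475,P[...,1]+286)<50)
q=P[g];print(len(q))
from scipy.optimize import least_squares
h=np.array([1,-1])/2**.5
w=q[(q[:,2]>15)&(q[:,2]<55)];w=w[(w[:,:2]-[473.5,-286.5])@h<-3]
S=least_squares(lambda c:np.hypot(w[:,0]-c[0],w[:,1]-c[1])-23,[475,-286],loss='soft_l1');print('axis',S.x,np.sqrt(np.mean(S.fun**2)))
print(go(Rd(-45,35,1),(*S.x,42),0))
print(go(Rd(-45,35,1),(473.5,-286.5,42),0))
E
```

```text
11.35 [ 463.03175248 -275.92830615   63.75310628] [ 0.  -1.  -0.1 -0.1 -0.  -0. ] [-30.8 -21.2 137.4 -16.1  30.5 -64.3]
10848
axis [ 472.97759235 -287.62348907] 0.45130128734664726
([0.4, -1.3, 45.8], [0.0004, 0.0018, 0.0001])
([0.8, -0.1, 45.6], [0.0004, 0.0018, 0.0001])
```

>>> {"method": "jog_arm", "body": {"rows": [[[0, -1, 10], [0, 0, 0]], [[0.4, -1.3, 22], [0, 0, 0]], [[0.4, -1.3, 33], [0, 0, 0]], [[0.4, -1.3, 41], [0, 0, 0]], [[0.4, -1.3, 45], [0, 0, 0]], [[0.4, -1.3, 45.8], [0, 0, 0]], [[0.4, -1.3, 45.8], [0, 0, 0]], [[0.4, -1.3, 45.8], [0, 0, 0]]]}}

```text
time: 12.2
tool_pos: [481.0, -295.6, 26.9]
tcp_rot: [180.0, 35.1, 135.0]
ft_force: [-0.0, 0.7, 0.3]
finger_gap: 85.5
grip_force: 0.0
```

>>> {"method": "jog_arm", "body": {"rows": [[[0, 0, 0], [0, 0, 0]], [[0, 0, 0], [0, 0, 0]], [[0, 0, 0], [0, 0, 0]], [[0, 0, 0], [0, 0, 0]], [[0, 0, 0], [0, 0, 0]]], "grip": 36, "force": 40}}

```text
time: 12.7
tool_pos: [481.1, -295.9, 26.8]
tcp_rot: [180.0, 35.2, 135.0]
ft_force: [-1.6, 0.6, 4.1]
finger_gap: 45.7
grip_force: 41.2
```

```bash
python3 - <<'E'
from scan import *
s=r.sense();print(s['time'],s['tool_pos'],s['finger_gap'],s['grip_force'],s['ft_force'])
T=T_tool(s);print('tube axis in tool', T[:3,:3].T@(np.array([472.98,-287.62,0])-T[:3,3]), 'g', (T@[0,0,-19,1])[:3])
print('up100',(T[:3,:3].T@[0,0,100]).round(1))
E
```

```text
12.7 [ 481.11299064 -295.8511964    26.77406296] 45.65746517409425 41.214775373227894 [-1.58930287  0.59483187  4.11489307]
tube axis in tool [24.8756291   0.05878327 15.22984569] g [ 473.37248661 -288.1219618    42.30929807]
up100 [-57.6   0.  -81.8]
```

```bash
python3 - <<'E'
from scan import *
g=W([-110,-70,150]);Rt=Rd(-16.3,35,1)
print(go(Rt,g,0),best(Rt,g+Rt[:,2]*19))
g=W([-110,-70,120]);print(best(Rt,g+Rt[:,2]*19),go(Rt,g,0))
E
```

```text
([99.5, 216.4, -201.6], [-0.2874, 0.0027, -0.4101]) (array([  0.57656937, -38.00395057, 139.94636341, -13.60852405,
        45.04914906, -66.33856833]), np.float64(1.1767452859742474e-09))
(array([  0.57656935, -36.25645052, 142.18985731, -14.64953522,
        41.17863593, -64.91336663]), np.float64(1.0549189077631104e-11)) ([116.7, 216.4, -177.1], [-0.2874, 0.0027, -0.4101])
```

>>> {"method": "jog_arm", "body": {"rows": [[[-6, 0, -8], [0, 0, 0]], [[-20, 0, -29], [0, 0, 0]], [[-35, 5, -55], [0, 0, 0]], [[-25, 35, -85], [-0.04, 0, -0.06]], [[0, 75, -115], [-0.1, 0, -0.14]], [[30, 120, -145], [-0.16, 0, -0.22]], [[60, 160, -170], [-0.22, 0.001, -0.31]], [[82, 192, -188], [-0.26, 0.002, -0.37]], [[94, 209, -197], [-0.28, 0.003, -0.4]], [[99.5, 216.4, -201.6], [-0.2874, 0.0027, -0.4101]]]}}

```text
time: 13.7
tool_pos: [494.2, 0.3, 134.9]
tcp_rot: [179.9, 35.0, 163.9]
ft_force: [-0.2, -0.4, -0.5]
finger_gap: 45.9
grip_force: 41.4
```

>>> {"method": "jog_arm", "body": {"rows": [[[0, 0, 0], [0, 0, 0]], [[0, 0, 0], [0, 0, 0]], [[0, 0, 0], [0, 0, 0]], [[0, 0, 0], [0, 0, 0]]]}}

```text
time: 14.1
tool_pos: [494.1, -4.4, 133.8]
tcp_rot: [-180.0, 34.9, 163.6]
ft_force: [-0.9, 0.1, -1.3]
finger_gap: 45.5
grip_force: 41.4
```

```bash
python3 - <<'E'
from scan import *
s=r.sense();print(s['time'],s['tool_pos'],s['tcp_rot'],s['qd'].round(1),s['finger_gap'])
p,d=r.snapshot("wrist");cv2.imwrite("pics/w3.png",p);np.save("pics/w3.npy",d)
C=cam("wrist",s);P=cloud(d,C);L=(P-O)@PR();hsv=cv2.cvtColor(p,cv2.COLOR_BGR2HSV)
m=(d>0)&(abs(L[...,2]-22)<4)&(abs(L[...,1])<75)&(abs(L[...,0])<60)&(hsv[...,1]<90)
print(m.sum(),np.median(L[m],0));pc=proj([W([0,0,22])],C);print(pc)
E
```

```text
14.1 [494.06357487  -4.39961432 133.82913424] [-179.99926774   34.92099334  163.56582591] [ 0.2 -0.1 -0.1 -0.1 -0.1  0.3] 45.54434353668651
8843 [-29.82203545  15.93495046  20.92278598]
[[355.46430153 209.73063377]]
```

View pics/w3.png

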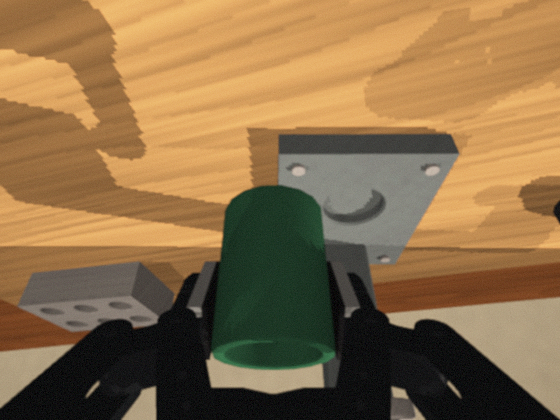

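The wrist view shows the held tube upright at (270,275). Beyond it is the press base plate, with front corners near (280,153) and (458,153), and the pocket at (355,205), partly behind the tube.

```bash
python3 - <<'E'
from scan import *
s=r.sense();C=cam("wrist",s);p=cv2.imread("pics/w3.png")
q=onplane([(279.5,153),(457.5,152.5),(385,203)],22,C);print(((q-O)@PR()).round(1))
a=np.radians(np.arange(0,360,45));print(proj([W([26*np.cos(t),26*np.sin(t),22]) for t in a],C).round(0).tolist())
c=p[175:235,315:400];cv2.imwrite("pics/w3c.png",cv2.resize(c,None,fx=8,fy=8,interpolation=cv2.INTER_NEAREST))
g=cv2.cvtColor(p,cv2.COLOR_BGR2GRAY);print(g[140:165,340],g[140:165,420]);print(g[205,360:400])
E
```

```text
[[-68.7 -66.9  22. ]
 [-68.9  59.8  22. ]
 [ -9.6  23.3  22. ]]
[[350.0, 226.0], [372.0, 222.0], [385.0, 210.0], [382.0, 197.0], [361.0, 191.0], [337.0, 197.0], [325.0, 210.0], [331.0, 222.0]]
[ 69  63  66  67  63  64  70  68  70  68  65  66  66  80 108 131 140 138
 136 137 141 136 138 141 131] [ 60  64  63  65  64  62  61  68  65  65  64  66  70  85 120 129 133 135
 133 136 130 133 135 134 129]
[142 138 136 127 110 103  93  87  92  89  87  93  88  86  83  78  70  70
  59  57  55  61  64  83  92 105 131 138 139 136 139 136 134 138 139 134
 135 137 139 131]
```

View pics/w3c.png

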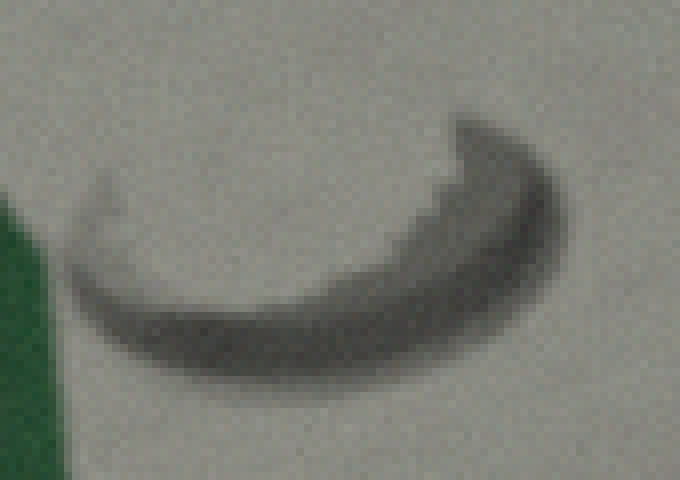

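```bash
python3 - <<'E'
from scan import *
s=r.sense();C=cam("wrist",s)
px=[(353,224),(385.6,204),(323.7,206.5),(370,220.5),(332,217.5)]
q=((onplane(px,22,C)-O)@PR());print(q.round(1))
S=least_squares(lambda c:np.hypot(q[:,0]-c[0],q[:,1]-c[1])-26,[0,0]);print(S.x,S.fun.round(1))
E
```

```text
[[ 22.3   2.   22. ]
 [ -8.2  24.2  22. ]
 [ -4.6 -28.   22. ]
 [ 16.6  16.4  22. ]
 [ 11.9 -18.7  22. ]]
[-4.06586081 -0.72027866] [ 0.5 -0.7  1.3  0.9 -2. ]
```

```bash
sed -i 's/O=np.array(\[609.3,36.1,0.\])/O=np.array([606.5,35.55,0.])/' h.py; python3 - <<'E'
from scan import *
Rt=Rd(-16.3,35,1)
for l in ([-60,-5,125],[-25,0,95],[0.64,0,74],[0.64,0,66]):
    g=W(l);print(l,go(Rt,g,0),best(Rt,g+Rt[:,2]*19)[0].round(0))
E
```

```text
[-60, -5, 125] ([-24.9, 64.9, 47.2], [-0.0013, -0.0013, -0.0019]) [  8. -23. 133. -22.  40. -53.]
[-25, 0, 95] ([-36.4, 70.0, 91.8], [-0.0013, -0.0013, -0.0019]) [  7. -15. 130. -24.  34. -51.]
[0.64, 0, 74] ([-45.4, 70.1, 123.7], [-0.0013, -0.0013, -0.0019]) [  5.  -9. 128. -25.  31. -50.]
[0.64, 0, 66] ([-40.8, 70.1, 130.3], [-0.0013, -0.0013, -0.0019]) [  5.  -8. 128. -25.  30. -50.]
```

>>> {"method": "jog_arm", "body": {"rows": [[[-5, 16, 10], [0, 0, 0]], [[-14, 40, 26], [0, 0, 0]], [[-25, 63, 47], [0, 0, 0]], [[-30, 69, 65], [0, 0, 0]], [[-36.4, 70, 88], [0, 0, 0]], [[-41, 70, 107], [0, 0, 0]], [[-44, 70.1, 118], [0, 0, 0]], [[-45.4, 70.1, 123.7], [0, 0, 0]], [[-45.4, 70.1, 123.7], [0, 0, 0]], [[-45.4, 70.1, 123.7], [0, 0, 0]]]}}

```text
time: 15.15
tool_pos: [617.5, 33.5, 58.8]
tcp_rot: [180.0, 34.9, 163.7]
ft_force: [-0.7, -0.3, -0.7]
finger_gap: 45.4
grip_force: 41.4
```

>>> {"method": "jog_arm", "body": {"rows": [[[0, 0, 0], [0, 0, 0]], [[0, 0, 0], [0, 0, 0]]]}}

```text
time: 15.35
tool_pos: [617.8, 34.0, 59.5]
tcp_rot: [180.0, 35.0, 163.7]
ft_force: [0.3, 0.7, -1.6]
finger_gap: 45.3
grip_force: 41.4
```

```bash
python3 - <<'E'
from scan import *
s=r.sense();print(s['time'],s['qd'].round(1),s['ft_force'],s['finger_gap'])
print(PR().T@((T_tool(s)@[0,0,-19,1])[:3]-O))
Rt=Rd(-16.3,35,1)
for z in (64,58,54.3,53): print(z,go(Rt,W([.64,0,z]),0))
P,d=r.snapshot("top");cv2.imwrite("pics/t3.png",P[140:260,220:360].repeat(5,0).repeat(5,1))
P,d=r.snapshot("scene");cv2.imwrite("pics/s3.png",cv2.resize(P[160:290,190:340],None,fx=5,fy=4.6))
E
```

```text
15.35 [ 0.1  0.2 -0.1 -0.2  0.  -0. ] [ 0.34335946  0.69749409 -1.57637626] 45.26193341633936
[ 0.35734251  1.67541378 75.02923969]
64 ([6.1, -1.7, 9.2], [0.0006, 0.0001, -0.0003])
58 ([9.5, -1.7, 14.1], [0.0006, 0.0001, -0.0003])
54.3 ([11.7, -1.7, 17.1], [0.0006, 0.0001, -0.0003])
53 ([12.4, -1.7, 18.2], [0.0006, 0.0001, -0.0003])
```

View pics/s3.png

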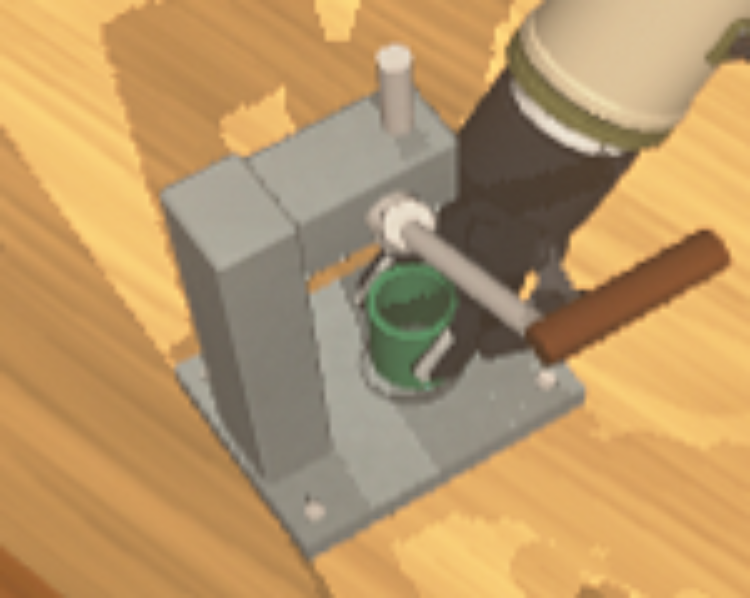

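The scene view shows the tube at (410,330) held just above the pocket ring. The gripper clears the head and the lever is up.

>>> {"method": "jog_arm", "body": {"rows": [[[0, -1.2, 0], [0, 0, 0]], [[1, -1.7, 2], [0, 0, 0]], [[3, -1.7, 4.5], [0, 0, 0]], [[5, -1.7, 7.5], [0, 0, 0]], [[7, -1.7, 10.5], [0, 0, 0]], [[8.4, -1.7, 12.4], [0, 0, 0]], [[8.4, -1.7, 12.4], [0, 0, 0]], [[8.4, -1.7, 12.4], [0, 0, 0]]]}}

```text
time: 16.25
tool_pos: [617.3, 32.2, 43.5]
tcp_rot: [180.0, 34.9, 163.7]
ft_force: [0.2, 0.1, -0.0]
finger_gap: 45.8
grip_force: 41.4
```

```bash
python3 - <<'E'
from scan import *
s=r.sense();print(s['time'],s['qd'].round(1),s['ft_force'],s['finger_gap'])
print(PR().T@((T_tool(s)@[0,0,-19,1])[:3]-O))
Rt=Rd(-16.3,35,1)
for z in (57,55,54.3): print(z,go(Rt,W([.64,0,z]),0))
E
```

```text
16.25 [ 0.  -0.4 -0.2  0.1 -0.  -0.1] [ 0.15081404  0.10273914 -0.04543473] 45.80164207801361
[ 0.42490783 -0.23230703 59.10244375]
57 ([1.0, 0.2, 1.8], [0.0, -0.0012, -0.0001])
55 ([2.2, 0.2, 3.5], [0.0, -0.0012, -0.0001])
54.3 ([2.6, 0.2, 4.1], [0.0, -0.0012, -0.0001])
```

>>> {"method": "jog_arm", "body": {"rows": [[[0.6, 0.2, 1], [0, 0, 0]], [[1.2, 0.2, 2], [0, 0, 0]], [[1.8, 0.2, 3], [0, 0, 0]], [[2.4, 0.2, 3.8], [0, 0, 0]], [[2.7, 0.2, 4.3], [0, 0, 0]], [[2.7, 0.2, 4.3], [0, 0, 0]]]}}

```text
time: 16.85
tool_pos: [617.8, 32.3, 38.8]
tcp_rot: [180.0, 35.0, 163.7]
ft_force: [0.1, 0.8, -0.6]
finger_gap: 45.6
grip_force: 41.5
```

```bash
python3 - <<'E'
from scan import *
s=r.sense();print(s['time'],s['qd'].round(1),s['ft_force'],s['finger_gap'])
print(PR().T@((T_tool(s)@[0,0,-19,1])[:3]-O))
E
```

```text
16.85 [ 0.  -0.  -0.1  0.2  0.  -0. ] [ 0.08819635  0.81352483 -0.59781652] 45.5893367980677
[ 0.91194062  0.05683998 54.40502626]
```

>>> {"method": "jog_arm", "body": {"rows": [[[0.3, 0, 0.4], [0, 0, 0]], [[0.5, 0, 0.8], [0, 0, 0]], [[0.5, 0, 0.8], [0, 0, 0]]]}}

```text
time: 17.15
tool_pos: [618.5, 32.3, 38.8]
tcp_rot: [180.0, 35.0, 163.7]
ft_force: [-3.2, 0.7, 6.9]
finger_gap: 45.4
grip_force: 42.0
```

>>> {"method": "jog_arm", "body": {"rows": [[[0.3, 0, 0.4], [0, 0, 0]], [[0.5, 0, 0.8], [0, 0, 0]], [[0.5, 0, 0.8], [0, 0, 0]]]}}

```text
time: 17.45
tool_pos: [619.2, 32.3, 38.8]
tcp_rot: [179.9, 35.1, 163.7]
ft_force: [-7.3, -0.2, 12.8]
finger_gap: 45.6
grip_force: 42.5
```

>>> {"method": "jog_arm", "body": {"rows": [[[-0.6, 0, -0.9], [0, 0, 0]], [[-0.8, 0, -1.2], [0, 0, 0]], [[-0.8, 0, -1.2], [0, 0, 0]]]}}

```text
time: 17.75
tool_pos: [618.2, 32.4, 38.8]
tcp_rot: [180.0, 35.0, 163.7]
ft_force: [-0.9, 0.0, 5.0]
finger_gap: 45.6
grip_force: 41.8
```

>>> {"method": "jog_arm", "body": {"rows": [[[0, 0, 0], [0, 0, 0]], [[0, 0, 0], [0, 0, 0]], [[0, 0, 0], [0, 0, 0]], [[0, 0, 0], [0, 0, 0]]], "grip": 70}}

```text
time: 18.15
tool_pos: [617.5, 32.2, 37.9]
tcp_rot: [180.0, 34.9, 163.7]
ft_force: [1.0, -0.5, 0.4]
finger_gap: 69.9
grip_force: 0.0
```

```bash
python3 - <<'E'
from scan import *
s=r.sense();print(s['time'],s['ft_force'],s['finger_gap'])
Rt=Rd(-16.3,35,1)
for l in ([-60,0,90],[-100,0,140]):print(l,go(Rt,W(l),0),best(Rt,W(l)+Rt[:,2]*19)[0].round())
E
```

```text
18.15 [ 1.04384683 -0.52550233  0.35361672] 69.86474894724246
[-60, 0, 90] ([28.7, 0.1, -64.7], [-0.0, -0.0014, -0.0001]) [  9. -18. 133. -25.  35. -48.]
[-100, 0, 140] ([32.9, 0.1, -128.6], [-0.0, -0.0014, -0.0001]) [ 11. -29. 135. -23.  44. -50.]
```

>>> {"method": "jog_arm", "body": {"rows": [[[0, 0, -10], [0, 0, 0]], [[2, 0, -35], [0, 0, 0]], [[10, 0, -70], [0, 0, 0]], [[20, 0, -105], [0, 0, 0]], [[28, 0, -122], [0, 0, 0]], [[28, 0, -122], [0, 0, 0]]]}}

```text
time: 18.75
tool_pos: [528.6, 59.2, 124.2]
tcp_rot: [179.9, 35.1, 163.7]
ft_force: [-0.5, 0.7, 0.5]
finger_gap: 69.7
grip_force: 0.0
```

```bash
python3 - <<'E'
from scan import *
s=r.sense();print(s['time'],s['tool_pos'],s['joint_pos'].round())
Rt=Rd(-28,50,1);g=np.array([504,301,24.])
for b in (130,100,0): print(go(Rt,g,b),best(Rt,g+Rt[:,2]*(19-b)))
P,d=r.snapshot("scene");cv2.imwrite("pics/s4.png",np.hstack([cv2.resize(P[160:290,200:340],(420,390)),cv2.resize(P[210:320,350:450],(355,390))]))
E
```

```text
18.75 [528.59187958  59.18823331 124.1827438 ] [ 11. -27. 134. -23.  43. -50.]
([159.6, 242.6, -76.4], [0.1407, -0.2589, 0.1503]) (array([ 62.48697895,   5.54179379, 116.71036022, -54.46578381,
        70.27445479,  26.05212262]), np.float64(2.9842794901924207e-15))
([152.3, 237.8, -47.7], [0.1407, -0.2589, 0.1503]) (array([ 59.8632176 ,   7.07011471, 117.45330009, -56.15163049,
        67.18060803,  26.71758936]), np.float64(4.39505545119874e-15))
([127.9, 222.1, 48.0], [0.1407, -0.2589, 0.1503]) (array([ 51.15681462,  14.03111083, 117.9198403 , -63.09889667,
        57.52873643,  30.02618453]), np.float64(6.921944162693473e-14))
```

View pics/s4.png

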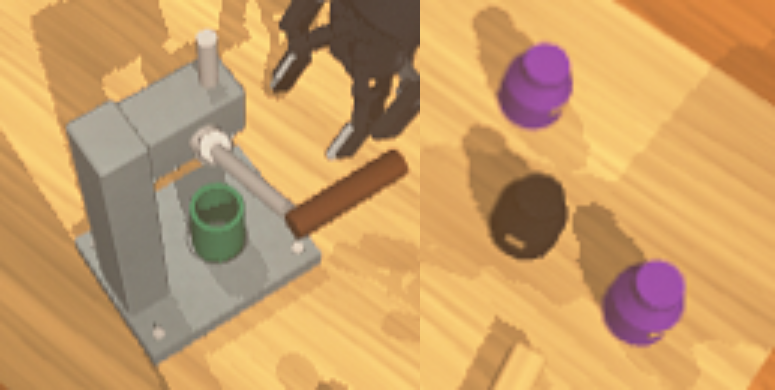

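The scene crop shows the tube seated in the pocket at (218,222) with the lever up. In the right half, the black mouthpiece is at (528,215), between the purple look-alikes at (537,85) and (645,302).

>>> {"method": "jog_arm", "body": {"rows": [[[-10, 10, -35], [0, 0, 0]], [[-10, 40, -70], [0.01, -0.02, 0.01]], [[10, 75, -95], [0.03, -0.05, 0.03]], [[35, 110, -115], [0.05, -0.09, 0.05]], [[65, 145, -130], [0.07, -0.13, 0.075]], [[92, 175, -135], [0.09, -0.17, 0.1]], [[115, 205, -130], [0.11, -0.21, 0.125]], [[135, 225, -115], [0.13, -0.24, 0.14]], [[150, 238, -95], [0.1407, -0.2589, 0.1503]], [[159.6, 242.6, -76.4], [0.1407, -0.2589, 0.1503]]]}}

```text
time: 19.8
tool_pos: [428.7, 341.6, 89.4]
tcp_rot: [-179.5, 49.8, 152.5]
ft_force: [0.7, 0.3, -0.3]
finger_gap: 70.1
grip_force: 0.0
```

>>> {"method": "jog_arm", "body": {"rows": [[[0, 0, 0], [0, 0, 0]], [[0, 0, 0], [0, 0, 0]], [[0, 0, 0], [0, 0, 0]], [[0, 0, 0], [0, 0, 0]]]}}

```text
time: 20.2
tool_pos: [429.8, 340.5, 94.9]
tcp_rot: [180.0, 49.9, 151.9]
ft_force: [0.4, -0.3, 1.0]
finger_gap: 70.1
grip_force: 0.0
```

```bash
cat > mp.py <<'E'
from scan import *
s=r.sense();print(s['time'],s['tool_pos'],s['tcp_rot'],s['qd'].round(1),s['joint_pos'].round())
p,d=r.snapshot("wrist");cv2.imwrite("pics/w5.png",p)
C=cam("wrist",s);P=cloud(d,C);hsv=cv2.cvtColor(p,cv2.COLOR_BGR2HSV)
m=(d>0)&(np.hypot(P[...,0]-504,P[...,1]-301)<32)&(P[...,2]>8)&(P[...,2]<32)&(hsv[...,2]<90)
h=Rtilt(-28,0)[:2,0]
w=P[m];w=w[(w[:,:2]-[504,301])@h<-3];print(len(w))
S=least_squares(lambda c:np.hypot(w[:,0]-c[0],w[:,1]-c[1])-25,[504,301],loss='soft_l1');print('axis',S.x,np.sqrt(np.mean(S.fun**2)))
gx,gy=S.x-5*h
Rt=Rd(-28,50,1)
for b in (60,0):print(go(Rt,(gx,gy,24),b))
E
python3 mp.py
```

```text
20.2 [429.77423056 340.513161    94.86926189] [179.9898337   49.85034534 151.89528786] [ 0.2 -0.2  0.1  0.1 -0.1  0.1] [ 63.  11. 112. -54.  70.  27.]
2004
axis [503.83882938 301.70427165] 0.5251321139454317
([3.5, 0.6, 64.8], [-0.0011, -0.0026, -0.0012])
([3.4, 0.7, 124.8], [-0.0011, -0.0026, -0.0012])
```

View pics/w5.png

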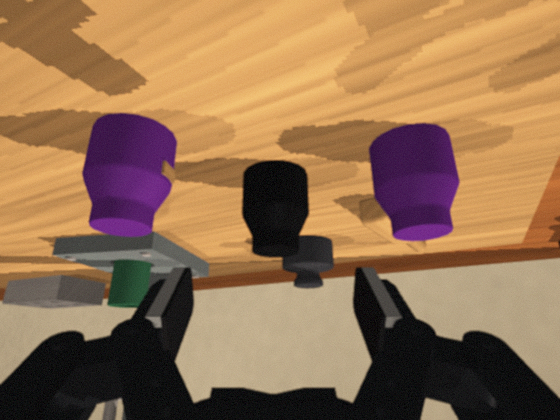

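The wrist view shows the black mouthpiece at (275,205), wide end down and centred between the fingers. The purple pieces are well to the sides, at (130,170) and (413,180).

>>> {"method": "jog_arm", "body": {"rows": [[[2, 0.5, 12], [0, -0.003, 0]], [[3.4, 0.7, 35], [0, -0.003, 0]], [[3.4, 0.7, 60], [0, -0.003, 0]], [[3.4, 0.7, 82], [0, -0.003, 0]], [[3.4, 0.7, 100], [0, -0.003, 0]], [[3.4, 0.7, 110], [0, -0.003, 0]], [[3.4, 0.7, 114], [0, -0.003, 0]], [[3.4, 0.7, 114], [0, -0.003, 0]], [[3.4, 0.7, 114], [0, -0.003, 0]]]}}

```text
time: 21.15
tool_pos: [504.4, 301.2, 17.8]
tcp_rot: [-179.9, 50.0, 152.1]
ft_force: [-0.2, 0.4, 0.6]
finger_gap: 70.0
grip_force: 0.0
```

```bash
python3 - <<'E'
from scan import *
s=r.sense();print(s['time'],s['tool_pos'],s['ft_force'],s['qd'].round(1))
h=Rtilt(-28,0)[:2,0];g=np.array([503.84,301.7])-5*h
print(go(Rd(-28,50,1),(*g,24.5),0))
E
```

```text
21.15 [504.36968935 301.17706458  17.82487922] [-0.21819994  0.4193948   0.61656279] [ 0.3 -0.3  0.1 -0.1  0.   0. ]
([-1.4, 0.2, 10.3], [-0.0017, 0.0005, 0.0006])
```

>>> {"method": "jog_arm", "body": {"rows": [[[-0.5, 0.2, 3], [0, 0, 0]], [[-1, 0.2, 6], [0, 0, 0]], [[-1.4, 0.2, 9], [0, 0, 0]], [[-1.4, 0.2, 10.3], [0, 0, 0]], [[-1.4, 0.2, 10.3], [0, 0, 0]], [[-1.4, 0.2, 10.3], [0, 0, 0]]]}}

```text
time: 21.75
tool_pos: [512.2, 296.5, 11.6]
tcp_rot: [-179.8, 50.0, 152.1]
ft_force: [-0.3, -1.7, -0.7]
finger_gap: 69.4
grip_force: 0.0
```

>>> {"method": "jog_arm", "body": {"rows": [[[0, 0, 0], [0, 0, 0]], [[0, 0, 0], [0, 0, 0]], [[0, 0, 0], [0, 0, 0]], [[0, 0, 0], [0, 0, 0]]], "grip": 40, "force": 45}}

```text
time: 22.15
tool_pos: [512.4, 297.1, 12.1]
tcp_rot: [-179.8, 50.0, 152.1]
ft_force: [0.2, 1.1, 2.6]
finger_gap: 47.9
grip_force: 47.0
```

```bash
python3 - <<'E'
from scan import *
s=r.sense();print(s['time'],s['finger_gap'],s['grip_force'],s['ft_force'])
T=T_tool(s);g=(T@[0,0,-19,1])[:3];a=np.array([503.84,301.7]);h=T[:3,2][:2];h=h/np.linalg.norm(h)
dd=a-g[:2];print('g',g,'axis fwd',dd@h,'lat',dd@[-h[1],h[0]],s['tcp_rot'])
print('up100',(T[:3,:3].T@[0,0,100]).round(1))
Rt=Rd(-16.3,50,1)
for l in ([-110,0,190],[-90,0,150],[-60,0,120],[-5,0,112]):print(l,go(Rt,W(l),0),best(Rt,W(l)+Rt[:,2]*19)[0].round())
E
```

```text
22.15 47.886078640154096 47.03276833970449 [0.22234234 1.14309282 2.64196166]
g [499.52349171 303.9358321   24.27744493] axis fwd 4.860778265043103 lat 0.06343247763671356 [-179.84385957   50.03221123  152.07316178]
up100 [-76.6  -0.2 -64.2]
[-110, 0, 190] ([-199.1, -206.3, -19.9], [-0.1582, 0.0004, -0.1304]) [ 20. -41. 143. -40.  46. -32.]
[-90, 0, 150] ([-181.0, -202.1, 20.8], [-0.1582, 0.0004, -0.1304]) [ 18. -34. 143. -45.  40. -27.]
[-60, 0, 120] ([-176.9, -196.0, 62.6], [-0.1582, 0.0004, -0.1304]) [ 15. -28. 143. -51.  31. -21.]
[-5, 0, 112] ([-205.3, -184.8, 108.9], [-0.1582, 0.0004, -0.1304]) [ 10. -18. 138. -58.  23. -17.]
```

```bash
python3 - <<'E'
from scan import *
s=r.sense();Rt=T_tool(s)[:3,:3]
h=Rt[:2,2]/np.linalg.norm(Rt[:2,2])
top=W([0,0,0])
for b,z in ((140,170),(110,150),(80,130),(40,115),(0,112),(0,104)):
    g=np.r_[top[:2]-(4.86+b)*h,z];v=best(Rt,g+Rt[:,2]*19);print(b,z,go(Rt,g,0),v[0].round(),v[1].round(4),(PR().T@(g-O)).round())
E
```

```text
140 170 ([-160.1, -186.6, -35.3], [0.0, 0.0, 0.0]) [ 34. -32. 141. -54.  56.  -3.] 0.0 [-142.   30.  170.]
110 150 ([-164.0, -186.6, 0.5], [0.0, 0.0, 0.0]) [ 29. -27. 140. -56.  51.  -2.] 0.0 [-112.   24.  150.]
80 130 ([-168.0, -186.6, 36.3], [0.0, 0.0, 0.0]) [ 25. -22. 139. -59.  46.   0.] 0.0 [-83.  17. 130.]
40 115 ([-182.2, -186.7, 76.6], [0.0, 0.0, 0.0]) [ 20. -16. 136. -62.  40.   1.] 0.0 [-44.   9. 115.]
0 112 ([-205.6, -186.7, 109.2], [0.0, 0.0, 0.0]) [ 16. -11. 132. -64.  37.   0.] 0.0 [ -5.   1. 112.]
0 104 ([-199.4, -186.7, 114.3], [0.0, 0.0, 0.0]) [ 16. -10. 132. -65.  36.   2.] 0.0 [ -5.   1. 104.]
```

>>> {"method": "jog_arm", "body": {"rows": [[[-8, 0, -7], [0, 0, 0]], [[-35, 0, -29], [0, 0, 0]], [[-68, -2, -50], [0, 0, 0]], [[-90, -30, -55], [0, 0, 0]], [[-112, -70, -52], [0, 0, 0]], [[-130, -110, -46], [0, 0, 0]], [[-145, -145, -40], [0, 0, 0]], [[-154, -170, -36], [0, 0, 0]], [[-159, -183, -35], [0, 0, 0]], [[-160.1, -186.6, -35.3], [0, 0, 0]]]}}

```text
time: 23.15
tool_pos: [490.9, 95.1, 157.9]
tcp_rot: [-179.9, 50.0, 151.9]
ft_force: [-0.5, 0.3, -1.6]
finger_gap: 48.0
grip_force: 47.0
```

```bash
python3 - <<'E'
from scan import *
s=r.sense();print(s['time'],s['finger_gap'],s['qd'].round(1))
Rt=Rd(-27.93,50,1)
h=Rt[:2,2]/np.linalg.norm(Rt[:2,2]);top=W([0,0,0])
for b,z in ((110,150),(80,130),(40,115),(0,112)): print(b,z,go(Rt,np.r_[top[:2]-(4.86+b)*h,z],0))
E
```

```text
23.15 47.971305137954076 [-1.9 -6.1  2.9  1.9 -0.8 -4.2]
110 150 ([-3.6, 1.7, 35.7], [-0.0045, 0.0006, -0.0016])
80 130 ([-7.5, 1.9, 71.5], [-0.0045, 0.0006, -0.0016])
40 115 ([-21.7, 2.1, 111.8], [-0.0045, 0.0006, -0.0016])
0 112 ([-45.1, 2.3, 144.4], [-0.0045, 0.0006, -0.0016])
```

>>> {"method": "jog_arm", "body": {"rows": [[[-3.6, 0, 33], [0, 0, 0]], [[-3.6, 0, 35.7], [0, 0, 0]], [[-3.6, 0, 35.7], [0, 0, 0]], [[-3.6, 0, 35.7], [0, 0, 0]], [[-3.6, 0, 35.7], [0, 0, 0]]]}}

```text
time: 23.65
tool_pos: [517.6, 83.4, 137.8]
tcp_rot: [-179.8, 50.0, 152.1]
ft_force: [0.6, -0.5, -1.2]
finger_gap: 47.9
grip_force: 48.1
```

```bash
python3 - <<'E'
from scan import *
s=r.sense();print(s['time'],s['tool_pos'],s['finger_gap'],s['qd'].round(1))
p,d=r.snapshot("wrist");cv2.imwrite("pics/w6.png",p);C=cam("wrist",s);P=cloud(d,C);hsv=cv2.cvtColor(p,cv2.COLOR_BGR2HSV)
L=(P-O)@PR()
m=(d>0)&(hsv[...,0]>40)&(hsv[...,0]<95)&(hsv[...,1]>60)&(np.hypot(L[...,0],L[...,1])<45)&(L[...,2]>26)&(L[...,2]<68)
w=L[m];print(len(w),[np.percentile(w[:,i],[2,50,98]).round(1) for i in range(3)])
hl=PR().T@Rtilt(-28,0)[:,0]
w=w[w@hl<-5]
S=least_squares(lambda c:np.hypot(w[:,0]-c[0],w[:,1]-c[1])-23,[0,0],loss='soft_l1');print('tube axis press',S.x,np.sqrt(np.mean(S.fun**2)),len(w))
T=T_tool(s);g=(T@[0,0,-19,1])[:3];h=T[:2,2]/np.linalg.norm(T[:2,2]);a=g[:2]+4.86*h
m=(d>0)&(np.hypot(P[...,0]-a[0],P[...,1]-a[1])<32)&(P[...,2]>g[2]-22)&(P[...,2]<g[2]+8)&(hsv[...,2]<60)
w=P[m];t=(w[:,:2]-a);w=w[(abs(t@[-h[1],h[0]])<18)&(t@h<-3)]
S=least_squares(lambda c:np.hypot(w[:,0]-c[0],w[:,1]-c[1])-25,a,loss='soft_l1');print('mp off fwd,lat',(S.x-a)@h,(S.x-a)@[-h[1],h[0]],np.sqrt(np.mean(S.fun**2)),len(w))
P,d=r.snapshot("scene");C=cam("scene");L=(cloud(d,C)-np.array([609.3,36.1,0]))@PR();hsv=cv2.cvtColor(P,cv2.COLOR_BGR2HSV)
m=(d>0)&(hsv[...,0]>40)&(hsv[...,0]<95)&(hsv[...,1]>60)&(np.hypot(L[...,0],L[...,1])<45)&(L[...,2]>15)
w=L[m];print('scene',len(w),[np.percentile(w[:,i],[2,50,98]).round(1) for i in range(3)])
Rt=Rd(-27.93,50,1);top=W([0,0,0])
for b,z in ((80,130),(40,115),(0,112)): print(b,z,go(Rt,np.r_[top[:2]-(4.86+b)*h,z],0))
E
```

```text
23.65 [517.55006753  83.38663038 137.75613095] 47.9363850694725 [ 0.1 -0.2  0.1 -0.1 -0.3  0.1]
2887 [array([-23.1, -19.4,  17.6]), array([-18.1,   3.7,  22. ]), array([27.1, 49.6, 67.4])]
tube axis press [ 0.50977605 -0.52744504] 0.533557299315716 2642
mp off fwd,lat 0.3208603753989111 -0.5577591742127571 0.5622750718614143 7765
scene 309 [array([-19.6,   3.1,  21.4]), array([-19.6,   9.7,  22.8]), array([20.1, 62.7, 78.9])]
80 130 ([-4.3, -0.3, 36.3], [-0.0023, 0.0007, 0.0005])
40 115 ([-18.5, -0.3, 76.6], [-0.0023, 0.0007, 0.0005])
0 112 ([-41.9, -0.4, 109.2], [-0.0023, 0.0007, 0.0005])
```

```bash
python3 - <<'E'
from scan import *
s=r.sense();Rt=Rd(-27.93,50,1);top=W([0,0,0]);h=Rt[:2,2]/np.linalg.norm(Rt[:2,2])
for b,z in ((80,125),(50,110),(20,106),(0,105)):
    v=best(Rt,np.r_[top[:2]-(4.6+b)*h,z]+Rt[:,2]*19);print(b,z,go(Rt,np.r_[top[:2]-(4.6+b)*h,z],0),v[0].round())
E
```

```text
80 125 ([-0.6, -0.5, 39.7], [-0.0023, 0.0007, 0.0005]) [ 25. -19. 137. -60.  45.   1.]
50 110 ([-8.4, -0.5, 72.4], [-0.0023, 0.0007, 0.0005]) [ 21. -15. 136. -63.  41.   3.]
20 106 ([-24.6, -0.4, 97.9], [-0.0023, 0.0007, 0.0005]) [ 18. -11. 133. -64.  38.   3.]
0 105 ([-36.7, -0.4, 113.9], [-0.0023, 0.0007, 0.0005]) [ 16.  -9. 132. -65.  36.   2.]
```

>>> {"method": "jog_arm", "body": {"rows": [[[0, 0, 12], [0, 0, 0]], [[-0.6, -0.5, 38], [0, 0, 0]], [[-4, -0.5, 58], [0, 0, 0]], [[-9, -0.5, 73], [-0.002, 0, 0]], [[-17, -0.5, 86], [-0.002, 0, 0]], [[-24.6, -0.4, 97.9], [-0.002, 0, 0]], [[-31, -0.4, 106], [-0.002, 0, 0]], [[-35, -0.4, 111.5], [-0.002, 0, 0]], [[-36.7, -0.4, 113.9], [-0.002, 0, 0]], [[-36.7, -0.4, 113.9], [-0.002, 0, 0]]]}}

```text
time: 24.75
tool_pos: [615.4, 30.0, 92.5]
tcp_rot: [-179.9, 50.0, 152.1]
ft_force: [-0.1, 0.1, -1.3]
finger_gap: 48.2
grip_force: 48.0
```

>>> {"method": "jog_arm", "body": {"rows": [[[0, 0, 0], [0, 0, 0]], [[0, 0, 0], [0, 0, 0]], [[0, 0, 0], [0, 0, 0]]]}}

```text
time: 25.05
tool_pos: [615.0, 30.3, 92.3]
tcp_rot: [-179.9, 50.0, 152.1]
ft_force: [0.7, 0.6, -1.4]
finger_gap: 47.9
grip_force: 48.1
```

```bash
python3 - <<'E'
from scan import *
s=r.sense();print(s['time'],s['finger_gap'],s['qd'].round(1),s['ft_force'],s['tcp_rot'])
Rt=Rd(-27.93,50,1);top=W([0,0,0]);h=Rt[:2,2]/np.linalg.norm(Rt[:2,2])
for z in (105,102.5,101,100,99):print(z,go(Rt,np.r_[top[:2]-4.6*h,z],0))
E
```

```text
25.05 47.94790421985213 [ 0.1  0.1 -0.1  0.1  0.  -0. ] [ 0.65800419  0.63238614 -1.43317359] [-179.90274459   50.018821    152.1187011 ]
105 ([-0.4, 0.7, -0.3], [-0.001, 0.0003, 0.0005])
102.5 ([1.5, 0.7, 1.3], [-0.001, 0.0003, 0.0005])
101 ([2.7, 0.7, 2.2], [-0.001, 0.0003, 0.0005])
100 ([3.4, 0.7, 2.9], [-0.001, 0.0003, 0.0005])
99 ([4.2, 0.7, 3.5], [-0.001, 0.0003, 0.0005])
```

>>> {"method": "jog_arm", "body": {"rows": [[[0.5, 0.7, 0.4], [0, 0, 0]], [[1.2, 0.7, 1], [0, 0, 0]], [[2, 0.7, 1.7], [0, 0, 0]], [[2.7, 0.7, 2.2], [0, 0, 0]], [[2.7, 0.7, 2.2], [0, 0, 0]], [[2.7, 0.7, 2.2], [0, 0, 0]]]}}

```text
time: 25.65
tool_pos: [615.5, 30.6, 88.7]
tcp_rot: [-179.9, 50.0, 152.1]
ft_force: [-0.8, -0.1, -1.0]
finger_gap: 48.2
grip_force: 48.1
```

>>> {"method": "jog_arm", "body": {"rows": [[[0.4, 0, 0.3], [0, 0, 0]], [[0.8, 0, 0.7], [0, 0, 0]], [[0.8, 0, 0.7], [0, 0, 0]]]}}

```text
time: 25.95
tool_pos: [615.8, 30.7, 88.1]
tcp_rot: [-179.9, 50.0, 152.1]
ft_force: [0.7, -0.7, -0.5]
finger_gap: 48.2
grip_force: 48.1
```

>>> {"method": "jog_arm", "body": {"rows": [[[0.4, 0, 0.3], [0, 0, 0]], [[0.8, 0, 0.7], [0, 0, 0]], [[0.8, 0, 0.7], [0, 0, 0]]]}}

```text
time: 26.25
tool_pos: [616.3, 30.5, 88.1]
tcp_rot: [-179.9, 50.1, 152.0]
ft_force: [-5.6, -0.4, 8.8]
finger_gap: 48.2
grip_force: 49.1
```

>>> {"method": "jog_arm", "body": {"rows": [[[0.2, 0, 0.2], [0, 0, 0]], [[0.4, 0, 0.3], [0, 0, 0]], [[0.4, 0, 0.3], [0, 0, 0]]]}}

```text
time: 26.55
tool_pos: [616.5, 30.4, 88.1]
tcp_rot: [-179.9, 50.2, 152.0]
ft_force: [-6.6, -0.7, 11.7]
finger_gap: 48.3
grip_force: 49.4
```

>>> {"method": "jog_arm", "body": {"rows": [[[-0.5, 0, -0.5], [0, 0, 0]], [[-0.9, 0, -0.8], [0, 0, 0]], [[-0.9, 0, -0.8], [0, 0, 0]]]}}

```text
time: 26.85
tool_pos: [616.0, 30.8, 88.0]
tcp_rot: [-180.0, 50.1, 152.1]
ft_force: [0.4, -1.3, 3.2]
finger_gap: 48.3
grip_force: 48.3
```

>>> {"method": "jog_arm", "body": {"rows": [[[0, 0, 0], [0, 0, 0]], [[0, 0, 0], [0, 0, 0]], [[0, 0, 0], [0, 0, 0]], [[0, 0, 0], [0, 0, 0]]], "grip": 70}}

```text
time: 27.25
tool_pos: [615.3, 30.7, 87.1]
tcp_rot: [-179.9, 50.0, 152.1]
ft_force: [0.8, -0.1, -0.1]
finger_gap: 70.1
grip_force: 0.0
```

>>> {"method": "jog_arm", "body": {"rows": [[[0, 0, -6], [0, 0, 0]], [[0, 0, -18], [0, 0, 0]], [[1, 0, -38], [0, 0, 0]], [[4, 0, -62], [0, 0, 0]], [[8, 0, -85], [0, 0, 0]], [[10, 0, -100], [0, 0, 0]], [[10, 0, -105], [0, 0, 0]], [[10, 0, -105], [0, 0, 0]], [[10, 0, -105], [0, 0, 0]]]}}

```text
time: 28.15
tool_pos: [539.0, 71.5, 147.1]
tcp_rot: [-179.9, 50.0, 152.1]
ft_force: [0.2, -0.5, 0.1]
finger_gap: 70.0
grip_force: 0.0
```

```bash
python3 - <<'E'
from scan import *
s=r.sense();print(s['time'],s['tool_pos'],s['finger_gap'],s['qd'].round(1),s['joint_pos'].round(1))
p,d=r.snapshot("wrist");cv2.imwrite("pics/w7.png",p);C=cam("wrist",s);P=cloud(d,C);hsv=cv2.cvtColor(p,cv2.COLOR_BGR2HSV)
L=(P-O)@PR();hl=PR().T@Rtilt(-28,0)[:,0]
near=(d>0)&(np.hypot(L[...,0],L[...,1])<45)
for nm,m,rad in (('tube',near&(hsv[...,0]>40)&(hsv[...,0]<95)&(hsv[...,1]>60)&(L[...,2]>26)&(L[...,2]<70),23),('mp',near&(hsv[...,2]<60)&(L[...,2]>82)&(L[...,2]<106),25)):
    w=L[m];w=w[w@hl<-3]
    S=least_squares(lambda c:np.hypot(w[:,0]-c[0],w[:,1]-c[1])-rad,[0,0],loss='soft_l1');print(nm,S.x,np.sqrt(np.mean(S.fun**2)),len(w))
m=near&(hsv[...,2]<60)&(L[...,2]>70)&(L[...,2]<150);print('mp z',np.percentile(L[m][:,2],[1,99]))
E
```

```text
28.15 [538.95091431  71.45523722 147.07249109] 70.0413505389033 [-0.6  0.8 -0.1 -0.  -0.1  0.1] [ 26.5 -20.2 134.4 -57.1  48.   -2.1]
tube [ 0.45652918 -0.47755341] 0.5088091825047684 3154
mp [ 0.78360359 -0.68028321] 0.5214081463499481 2304
mp z [ 72.49353433 137.03590725]
```

```bash
python3 - <<'E'
from scan import *
F=np.diag([-1,-1,1]);seq=[('A',Rlever(.2)@F,W([-130,40,330]),0),('B',Rlever(.5)@F,handle(1),110),('C',Rlever(.5)@F,handle(1),0),('M',Rlever(0)@F,handle(.5),0),('D',Rlever(-.5)@F,handle(0),0),('E',Rlever(-.5)@F,handle(0),110)]
for n,Rt,g,b in seq: v=best(Rt,g+Rt[:,2]*(19-b));print(n,v[0].round(),v[1].round(4),go(Rt,g,b))
E
```

```text
A [ -0. -11.  96.  11.  92. -74.] 0.0 ([-87.7, 16.5, -151.6], [-0.277, 0.8869, -0.103])
B [ -8.   1.  82.  28.  92. -80.] 0.0 ([-191.6, 85.2, -126.7], [-0.5565, 0.9018, 0.0311])
C [ -3.   3.  90.  28.  81. -80.] 0.0 ([-110.8, 137.0, -72.9], [-0.5565, 0.9018, 0.0311])
M [ 13.  15.  79.   0.  87. -61.] 0.0 ([-64.3, 142.5, -35.3], [-0.0904, 0.8695, -0.1904])
D [ 23.  31.  69. -22.  99. -51.] 0.0 ([-25.0, 119.3, 3.9], [0.376, 0.8001, -0.402])
E [ 26.  36.  51. -22. 111. -53.] 0.0 ([-92.2, 170.8, -66.4], [0.376, 0.8001, -0.402])
```

>>> {"method": "jog_arm", "body": {"rows": [[[0, 0, -40], [0, 0, 0]], [[-10, 2, -80], [0, 0, 0]], [[-25, 5, -110], [-0.04, 0.12, -0.014]], [[-42, 8, -130], [-0.08, 0.25, -0.03]], [[-58, 11, -143], [-0.12, 0.38, -0.044]], [[-72, 14, -150], [-0.16, 0.51, -0.06]], [[-82, 16, -152], [-0.2, 0.64, -0.074]], [[-87, 16.5, -152], [-0.24, 0.76, -0.09]], [[-87.7, 16.5, -152], [-0.277, 0.8869, -0.103]], [[-87.7, 16.5, -152], [-0.277, 0.8869, -0.103]]], "grip": 85}}

```text
time: 29.2
tool_pos: [495.1, 111.6, 308.8]
tcp_rot: [168.6, -0.5, 163.5]
ft_force: [-0.7, -0.8, -0.7]
finger_gap: 85.1
grip_force: 0.0
```

```bash
python3 - <<'E'
from scan import *
F=np.diag([-1,-1,1]);s=r.sense();print(s['time'],s['tool_pos'],s['tcp_rot'],s['qd'].round(1))
for b in (110,85): print(go(Rlever(.5)@F,handle(1),b))
T=T_tool(s);print('up100',(T[:3,:3].T@[0,0,100]).round(1),PR().T@(s['tool_pos']-O))
E
```

```text
29.2 [495.09405239 111.56819577 308.83610353] [168.58732873  -0.48324573 163.45862564] [ 3.7 -6.1  4.6 -4.4 -4.8  5. ]
([-95.5, 64.6, -55.2], [-0.3008, -0.0065, -0.0069])
([-95.6, 72.0, -31.3], [-0.3008, -0.0065, -0.0069])
up100 [  0.8  19.8 -98. ] [-128.26379489   41.69472592  308.83610353]
```

>>> {"method": "jog_arm", "body": {"rows": [[[0, 10, -30], [-0.06, 0, 0]], [[-10, 22, -55], [-0.12, 0, 0]], [[-35, 38, -60], [-0.18, 0, 0]], [[-65, 52, -60], [-0.24, -0.003, -0.004]], [[-85, 60, -57], [-0.29, -0.006, -0.007]], [[-93, 64, -55.5], [-0.3008, -0.0065, -0.007]], [[-95.5, 64.6, -55.2], [-0.3008, -0.0065, -0.007]], [[-95.5, 64.6, -55.2], [-0.3008, -0.0065, -0.007]], [[-95.5, 64.6, -55.2], [-0.3008, -0.0065, -0.007]]]}}

```text
time: 30.1
tool_pos: [599.2, 138.3, 379.6]
tcp_rot: [151.3, 0.6, 164.0]
ft_force: [-0.3, 0.3, 0.8]
finger_gap: 84.5
grip_force: 0.0
```

```bash
python3 - <<'E'
from scan import *
F=np.diag([-1,-1,1]);s=r.sense();print(s['time'],s['tool_pos'],s['tcp_rot'],s['qd'].round(1))
for b in (10,-2): print(go(Rlever(.5)@F,handle(1),b))
E
```

```text
30.1 [599.22172238 138.32804846 379.60076216] [151.34320677   0.55565678 164.00023942] [-0.1 -0.2 -0.2  0.3 -0.1 -0.2]
([-3.2, -4.9, 102.8], [0.0002, 0.006, 0.0092])
([-3.1, -4.9, 114.8], [0.0002, 0.006, 0.0092])
```

>>> {"method": "jog_arm", "body": {"rows": [[[-1, -2, 10], [0, 0.006, 0.009]], [[-3, -5, 30], [0, 0.006, 0.009]], [[-3, -5, 55], [0, 0.006, 0.009]], [[-3, -5, 78], [0, 0.006, 0.009]], [[-3, -5, 97], [0, 0.006, 0.009]], [[-3, -5, 108], [0, 0.006, 0.009]], [[-3, -5, 113], [0, 0.006, 0.009]], [[-3, -5, 113], [0, 0.006, 0.009]], [[-3, -5, 113], [0, 0.006, 0.009]]]}}

```text
time: 31.0
tool_pos: [617.7, 184.6, 278.6]
tcp_rot: [151.3, 0.0, 163.7]
ft_force: [-0.8, -0.1, 0.3]
finger_gap: 85.1
grip_force: 0.0
```

>>> {"method": "jog_arm", "body": {"rows": [[[0, 0, 0], [0, 0, 0]], [[0, 0, 0], [0, 0, 0]], [[0, 0, 0], [0, 0, 0]], [[0, 0, 0], [0, 0, 0]], [[0, 0, 0], [0, 0, 0]], [[0, 0, 0], [0, 0, 0]]], "grip": 10, "force": 50}}

```text
time: 31.6
tool_pos: [617.3, 184.4, 277.5]
tcp_rot: [151.3, -0.0, 163.7]
ft_force: [-0.8, -3.1, 0.7]
finger_gap: 18.2
grip_force: 48.7
```

```bash
python3 - <<'E'
from scan import *
s=r.sense();print(s['time'],s['finger_gap'],s['grip_force'],s['ft_force'],s['tcp_rot'])
T=T_tool(s);l=PR().T@((T@[0,0,-19,1])[:3]-O);print(l,handle(1))
off=T[:3,:3].T@(T[:3,3]-handle(1));print(off)
for q in np.arange(.95,-.01,-.05):
    Q=R.from_rotvec((q-1)*PR()[:,0]).as_matrix()
    p=handle(q)+Q@(T[:3,3]-handle(1));print(round(q,2),(T[:3,:3].T@(p-T[:3,3])).round(1).tolist(),(T[:3,:3].T@((q-1)*PR()[:,0])).round(3).tolist())
E
```

```text
31.6 18.22219763296473 48.68658900260925 [-0.81071428 -3.12579974  0.69581646] [ 1.51320533e+02 -4.30543061e-02  1.63667550e+02]
[-31.38367576 136.79390167 294.15636453] [614.32455048 176.32211047 295.03106463]
[-0.61727349 -0.87194901 19.51951528]
0.95 [-0.0, -1.1, 5.9] [0.05, -0.0, 0.0]
0.9 [-0.0, -2.6, 11.8] [0.1, -0.0, 0.0]
0.85 [-0.0, -4.3, 17.6] [0.15, -0.0, 0.0]
0.8 [-0.0, -6.3, 23.3] [0.2, -0.0, 0.0]
0.75 [-0.0, -8.5, 28.9] [0.25, -0.0, 0.0]
0.7 [-0.0, -11.1, 34.3] [0.3, -0.0, 0.0]
0.65 [-0.0, -13.9, 39.7] [0.35, -0.0, 0.0]
0.6 [-0.0, -17.0, 44.8] [0.4, -0.0, 0.0]
0.55 [-0.0, -20.4, 49.9] [0.45, -0.0, 0.0]
0.5 [-0.0, -24.0, 54.7] [0.5, -0.0, 0.0]
0.45 [-0.0, -27.8, 59.4] [0.55, -0.0, 0.0]
0.4 [-0.1, -31.9, 63.8] [0.6, -0.001, 0.0]
0.35 [-0.1, -36.1, 68.1] [0.65, -0.001, 0.0]
0.3 [-0.1, -40.6, 72.1] [0.7, -0.001, 0.0]
0.25 [-0.1, -45.3, 75.9] [0.75, -0.001, 0.0]
0.2 [-0.1, -50.2, 79.5] [0.8, -0.001, 0.0]
0.15 [-0.1, -55.2, 82.8] [0.85, -0.001, 0.0]
0.1 [-0.1, -60.4, 85.9] [0.9, -0.001, 0.0]
0.05 [-0.1, -65.8, 88.7] [0.95, -0.001, 0.0]
-0.0 [-0.1, -71.2, 91.2] [1.0, -0.001, 0.0]
```

>>> {"method": "jog_arm", "body": {"rows": [[[0, -1.1, 5.9], [0.05, 0, 0]], [[0, -2.6, 11.8], [0.1, 0, 0]], [[0, -4.3, 17.6], [0.15, 0, 0]], [[0, -6.3, 23.3], [0.2, 0, 0]], [[0, -8.5, 28.9], [0.25, 0, 0]], [[0, -11.1, 34.3], [0.3, 0, 0]], [[0, -13.9, 39.7], [0.35, 0, 0]], [[0, -17, 44.8], [0.4, 0, 0]], [[0, -20.4, 49.9], [0.45, 0, 0]], [[0, -24, 54.7], [0.5, 0, 0]]]}}

```text
time: 32.6
tool_pos: [618.8, 189.3, 218.0]
tcp_rot: [-179.9, -0.0, 163.7]
ft_force: [-1.9, -5.0, 0.8]
finger_gap: 18.2
grip_force: 49.3
```

```bash
cat > arc.py <<'E'
from scan import *
import sys
s=r.sense();print(s['time'],s['finger_gap'],s['ft_force'],s['tcp_rot'])
T=T_tool(s);l=PR().T@((T@[0,0,-19,1])[:3]-O);q0=np.arctan2(l[2]-237.5,l[1]-32)+.5;print(l,q0,np.hypot(l[2]-237.5,l[1]-32))
qc=float(sys.argv[1]);Rc=Rlever(qc-.5)@np.diag([-1,-1,1])
for q in np.arange(qc-.05,float(sys.argv[2])-.01,-.05):
    p=handle(q)+Rlever(q-.5)[:,2]*19.5-(handle(qc)+Rc[:,2]*19.5);print(round(q,2),(Rc.T@p).round(1).tolist())
E
python3 arc.py .5 -.05
```

```text
32.6 18.21012988693788 [-1.89522466 -5.00708287  0.76424085] [-1.79905603e+02 -3.28536881e-02  1.63658418e+02]
[-31.35495217 151.01989762 237.02313793] 0.49599344711927396 119.02085291019083
0.45 [0.0, -1.1, 6.0]
0.4 [0.0, -2.5, 11.9]
0.35 [-0.0, -4.3, 17.7]
0.3 [-0.0, -6.3, 23.5]
0.25 [-0.0, -8.6, 29.1]
0.2 [0.0, -11.1, 34.6]
0.15 [-0.0, -14.0, 40.0]
0.1 [-0.0, -17.1, 45.2]
0.05 [-0.0, -20.4, 50.3]
0.0 [0.0, -24.0, 55.1]
-0.05 [0.0, -27.9, 59.8]
```

>>> {"method": "jog_arm", "body": {"rows": [[[0, -1.1, 6], [0.05, 0, 0]], [[0, -2.5, 11.9], [0.1, 0, 0]], [[0, -4.3, 17.7], [0.15, 0, 0]], [[0, -6.3, 23.5], [0.2, 0, 0]], [[0, -8.6, 29.1], [0.25, 0, 0]], [[0, -11.1, 34.6], [0.3, 0, 0]], [[0, -14, 40], [0.35, 0, 0]], [[0, -17.1, 45.2], [0.4, 0, 0]], [[0, -20.4, 50.3], [0.45, 0, 0]], [[0, -24, 55.1], [0.5, 0, 0]]]}}

```text
time: 33.6
tool_pos: [612.1, 166.5, 163.6]
tcp_rot: [-151.3, -0.0, 163.7]
ft_force: [-2.0, -3.2, 5.2]
finger_gap: 18.3
grip_force: 49.5
```

>>> {"method": "jog_arm", "body": {"rows": [[[0, -0.7, 2], [0.02, 0, 0]], [[0, -1.5, 4], [0.03, 0, 0]], [[0, -1.5, 4], [0.03, 0, 0]], [[0, -1.5, 4], [0.03, 0, 0]]]}}

```text
time: 34.0
tool_pos: [612.0, 165.5, 162.7]
tcp_rot: [-149.9, 0.1, 163.7]
ft_force: [-2.0, 4.4, 11.6]
finger_gap: 18.4
grip_force: 50.5
```

```bash
python3 arc.py 0 -.06
```

```text
34.0 18.356896446336076 [-2.03076401  4.42061827 11.64125831] [-1.49888408e+02  1.03937967e-01  1.63728508e+02]
[-31.27587253 135.80618875 179.1715395 ] -0.011931822198153808 119.07113053355275
-0.05 [0.0, -1.1, 6.0]
```

>>> {"method": "jog_arm", "body": {"rows": [[[0, -0.5, 2], [0, 0, 0]], [[0, -0.5, 3], [0, 0, 0]], [[0, -0.5, 3], [0, 0, 0]]]}}

```text
time: 34.3
tool_pos: [612.1, 165.5, 162.6]
tcp_rot: [-150.1, 0.2, 163.8]
ft_force: [-4.2, 13.3, 22.2]
finger_gap: 18.8
grip_force: 51.7
```

>>> {"method": "jog_arm", "body": {"rows": [[[0, 0.5, -4], [0, 0, 0]], [[0, 0.5, -4], [0, 0, 0]]]}}

```text
time: 34.5
tool_pos: [611.9, 165.5, 162.8]
tcp_rot: [-149.8, 0.1, 163.7]
ft_force: [-2.2, 4.6, 11.0]
finger_gap: 18.3
grip_force: 50.6
```

>>> {"method": "jog_arm", "body": {"rows": [[[0, 0, 0], [0, 0, 0]], [[0, 0, 0], [0, 0, 0]], [[0, 0, 0], [0, 0, 0]], [[0, 0, 0], [0, 0, 0]], [[0, 0, 0], [0, 0, 0]]], "grip": 80}}

```text
time: 35.0
tool_pos: [611.1, 164.0, 160.6]
tcp_rot: [-149.7, -0.1, 163.7]
ft_force: [-0.9, 0.3, -0.6]
finger_gap: 79.8
grip_force: 0.0
```

>>> {"method": "jog_arm", "body": {"rows": [[[0, 0, -8], [0, 0, 0]], [[0, 0, -30], [0, 0, 0]], [[0, 0, -60], [0, 0, 0]], [[0, 0, -95], [0, 0, 0]], [[0, 0, -125], [0, 0, 0]], [[0, 0, -145], [0, 0, 0]], [[0, 0, -150], [0, 0, 0]], [[0, 0, -150], [0, 0, 0]]]}}

```text
time: 35.8
tool_pos: [632.9, 237.4, 291.1]
tcp_rot: [-149.8, 0.0, 163.7]
ft_force: [-0.3, -0.6, -0.1]
finger_gap: 79.6
grip_force: 0.0
```

```bash
python3 - <<'E'
from scan import *
s=r.sense();print(s['time'],s['tool_pos'],s['ft_force'])
O0=np.array([609.3,36.1,0])
for n,st in(("scene",None),("wrist",s)):
    if n=="wrist": s=r.sense()
    p,d=r.snapshot(n);C=cam(n,s if st else None);L=(cloud(d,C)-(O if st else O0))@PR();hsv=cv2.cvtColor(p,cv2.COLOR_BGR2HSV)
    m=(d>0)&(L[...,2]>150)&(L[...,2]<320)&(abs(L[...,1]-140)<30)&(L[...,0]>-70)&(L[...,0]<40)&(hsv[...,1]>120)&(hsv[...,2]<170)
    print(n,'handle',m.sum(),np.median(L[m],0).round(1))
    k=(d>0)&(np.hypot(L[...,0],L[...,1])<40)
    g=k&(hsv[...,0]>40)&(hsv[...,0]<95)&(hsv[...,1]>60)&(L[...,2]>15)
    b=k&(hsv[...,2]<60)&(L[...,2]>70)&(L[...,2]<160)
    for nm,q in(('tube',g),('mp',b)):
        if q.sum()>5: print(nm,q.sum(),[np.percentile(L[q][:,i],[2,50,98]).round(1) for i in range(3)])
E
```

```text
35.8 [632.93833507 237.39005288 291.13307957] [-0.29957172 -0.56897047 -0.13512402]
scene handle 325 [-15.3 138.4 188.7]
tube 143 [array([-12.1,  10. ,  21.8]), array([ 1.5, 18.9, 23.2]), array([20.5, 46.8, 74. ])]
wrist handle 2245 [-19.9 140.8 187.3]
tube 1123 [array([-22.3,  -8.8,  15.6]), array([-1.1, 18.2, 23.5]), array([ 19.4,  55.9, 130.6])]
mp 1669 [array([-23.6,  -7.9,  17.4]), array([-3.1, 15.9, 24. ]), array([ 72.5, 111.3, 137.5])]
```

```bash
python3 -c "
from bench import r
print(r.hand_in())"
```

```text
the job is handed in; nothing more can be done
None
```

I handed the job in at about 36 s: the tube stands in the pocket with the mouthpiece within about 0.5 mm of its axis. The lever is fully home on the stack and the arm is clear; I never approached the weight or punch, but did not re-measure them.

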